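# Relay up the parts tumbler, load it and start it

## Task

Get the bench parts tumbler running: plug every yellow relay fully home into a pocket of the grey relay base and swing the red lever of each pocket you filled fully shut over it. Once all the relays are locked in, tip all the brass bushes out of the carry tray into the tumbler's hopper and set the empty tray back upright on the middle of its blue mat; then, last of all, press the green start button right down and let go. Leave the other things on the bench where they are.

Things in the scene. Friction and masses are not known exactly. Their poses are not given: they have to be found in the camera images.
- pocket1 (a point): Centre of the FLOOR, 14 mm above the bench, of one of 3 pockets 80 mm apart along y in the grey relay base (fixed, 90 x 260 mm, 30 mm high). Axes: base's, z up. Pocket 37 mm (x) by 43 mm (y), 16 mm deep, mouth chamfered 2 mm: a relay fits with 1.5 mm play each side, its x along the pocket's x, either way round. Its red lever turns on a post 38 mm away along +y.
- lever1 (a joint): Red lever of pocket 1, rad: 0 = shut (stop), over the pocket, 2 mm above a seated relay; opens to 1.9, starts 1.4-1.75. At q the arm points from its upright post along (-sin q, -cos q) in the pocket's x, y. 45 mm from the post axis it bears an upright red pin 14 mm thick. Arm, hub: 66-74 mm above bench; pin free 74-94 mm. Stays where left (2-3 N). A relay not fully down blocks it.
- pocket2 (a point): Centre of the FLOOR, 14 mm above the bench, of one of 3 pockets 80 mm apart along y in the grey relay base (fixed, 90 x 260 mm, 30 mm high). Axes: base's, z up. Pocket 37 mm (x) by 43 mm (y), 16 mm deep, mouth chamfered 2 mm: a relay fits with 1.5 mm play each side, its x along the pocket's x, either way round. Its red lever turns on a post 38 mm away along +y.
- lever2 (a joint): Red lever of pocket 2, rad: 0 = shut (stop), over the pocket, 2 mm above a seated relay; opens to 1.9, starts 1.4-1.75. At q the arm points from its upright post along (-sin q, -cos q) in the pocket's x, y. 45 mm from the post axis it bears an upright red pin 14 mm thick. Arm, hub: 66-74 mm above bench; pin free 74-94 mm. Stays where left (2-3 N). A relay not fully down blocks it.
- pocket3 (a point): Centre of the FLOOR, 14 mm above the bench, of one of 3 pockets 80 mm apart along y in the grey relay base (fixed, 90 x 260 mm, 30 mm high). Axes: base's, z up. Pocket 37 mm (x) by 43 mm (y), 16 mm deep, mouth chamfered 2 mm: a relay fits with 1.5 mm play each side, its x along the pocket's x, either way round. Its red lever turns on a post 38 mm away along +y.
- lever3 (a joint): Red lever of pocket 3, rad: 0 = shut (stop), over the pocket, 2 mm above a seated relay; opens to 1.9, starts 1.4-1.75. At q the arm points from its upright post along (-sin q, -cos q) in the pocket's x, y. 45 mm from the post axis it bears an upright red pin 14 mm thick. Arm, hub: 66-74 mm above bench; pin free 74-94 mm. Stays where left (2-3 N). A relay not fully down blocks it.
- relay_a: Plug-in relay, yellow case on a black foot with a white top label, 34 x 40 mm and 50 mm tall (x, y, z), 0.09 kg, the same either way round. Starts standing upright on the bench. Origin: centre of its underside. All the relays are alike; any may go in any pocket. May be absent (two or three are there).
- relay_b: Plug-in relay, yellow case on a black foot with a white top label, 34 x 40 mm and 50 mm tall (x, y, z), 0.09 kg, the same either way round. Starts standing upright on the bench. Origin: centre of its underside. All the relays are alike; any may go in any pocket. May be absent (two or three are there).
- relay_c: Plug-in relay, yellow case on a black foot with a white top label, 34 x 40 mm and 50 mm tall (x, y, z), 0.09 kg, the same either way round. Starts standing upright on the bench. Origin: centre of its underside. All the relays are alike; any may go in any pocket. May be absent (two or three are there).
- hopper (a point): Centre of the floor, 45 mm above the bench, of the tumbler's feed hopper: a fixed open-topped square metal box, 178 x 178 mm inside, walls 6 mm, rim 120 mm above the bench, on a blue base of 190 x 190 mm. x, y along its sides, z up. A grey motor, 76 mm in diameter, axis 45 mm above the bench, sticks out 65 mm on its +x side.
- tray: Grey tray 130 (x) x 110 mm (y), 0.22 kg; origin: centre of underside. Walls 30 mm high along the long sides (y +-52); both short ends (+x, -x) open save a ramp rising 9 mm to the edge: parts slide out over either end when tipped about 60 degrees. A bridge over its middle, 64 mm high, bears an orange upright grip fin, 40 mm long (x), 12 mm thick (y), 64-104 mm above the underside.
- bush1: Worn brass bearing bush, a cylinder 24 mm in diameter and 20 mm tall, 0.035 kg. Origin: centre of its underside as it starts, its axis is z. Starts standing in the tray. May be absent (three to five are there).
- bush2: Worn brass bearing bush, a cylinder 24 mm in diameter and 20 mm tall, 0.035 kg. Origin: centre of its underside as it starts, its axis is z. Starts standing in the tray. May be absent (three to five are there).
- bush3: Worn brass bearing bush, a cylinder 24 mm in diameter and 20 mm tall, 0.035 kg. Origin: centre of its underside as it starts, its axis is z. Starts standing in the tray. May be absent (three to five are there).
- bush4: Worn brass bearing bush, a cylinder 24 mm in diameter and 20 mm tall, 0.035 kg. Origin: centre of its underside as it starts, its axis is z. Starts standing in the tray. May be absent (three to five are there).
- bush5: Worn brass bearing bush, a cylinder 24 mm in diameter and 20 mm tall, 0.035 kg. Origin: centre of its underside as it starts, its axis is z. Starts standing in the tray. May be absent (three to five are there).
- mat: Blue mat 170 x 150 mm (x, y), 4 mm thick, fixed to the bench, the tray's place. Origin: centre of its underside, on the bench.
- start (a joint): Travel (m) of the green start button: 0 = up, 0.006 = fully pressed, about 5 N; it springs back.
- start_top (a point): Centre of the top face of the green start button (32 mm in diameter, on a yellow housing fixed to the bench); it is pressed straight down. The button may be released at once.
- turbo_core: Turbocharger core standing at the back, about 84 mm wide, 106 mm tall: a bystander, to be left alone.
- hammer: Hammer lying at the left: a bystander, to be left alone.
- spanner: Spanner lying at the back behind the relay base: a bystander, to be left alone.
- driver: Screwdriver lying at the right: a bystander, to be left alone.
- grease_can: Red-labelled grease can, 60 mm in diameter, 100 mm tall, at the right: a bystander, to be left alone.
There are look-alikes about, which are no part of the job. What is shaped like the relay_c but brown is not meant. What is shaped like the part that bears start but pink is not meant.

How it is judged:
On the way, in this order (a step that is already met when the one before it is completed fails the run):
1. every relay is fully home in a pocket and the lever of every filled pocket is shut (((horizontal distance between relay_a and pocket1 below 0.004 m and z of relay_a in the frame of pocket1 between -0.004 and 0.004 m and angle between the z axis of relay_a and the z axis of pocket1, either way round below 0.06 rad) or (horizontal distance between relay_a and pocket2 below 0.004 m and z of relay_a in the frame of pocket2 between -0.004 and 0.004 m and angle between the z axis of relay_a and the z axis of pocket2, either way round below 0.06 rad) or (horizontal distance between relay_a and pocket3 below 0.004 m and z of relay_a in the frame of pocket3 between -0.004 and 0.004 m and angle between the z axis of relay_a and the z axis of pocket3, either way round below 0.06 rad)) and ((horizontal distance between relay_b and pocket1 below 0.004 m and z of relay_b in the frame of pocket1 between -0.004 and 0.004 m and angle between the z axis of relay_b and the z axis of pocket1, either way round below 0.06 rad) or (horizontal distance between relay_b and pocket2 below 0.004 m and z of relay_b in the frame of pocket2 between -0.004 and 0.004 m and angle between the z axis of relay_b and the z axis of pocket2, either way round below 0.06 rad) or (horizontal distance between relay_b and pocket3 below 0.004 m and z of relay_b in the frame of pocket3 between -0.004 and 0.004 m and angle between the z axis of relay_b and the z axis of pocket3, either way round below 0.06 rad)) and ((horizontal distance between relay_c and pocket1 below 0.004 m and z of relay_c in the frame of pocket1 between -0.004 and 0.004 m and angle between the z axis of relay_c and the z axis of pocket1, either way round below 0.06 rad) or (horizontal distance between relay_c and pocket2 below 0.004 m and z of relay_c in the frame of pocket2 between -0.004 and 0.004 m and angle between the z axis of relay_c and the z axis of pocket2, either way round below 0.06 rad) or (horizontal distance between relay_c and pocket3 below 0.004 m and z of relay_c in the frame of pocket3 between -0.004 and 0.004 m and angle between the z axis of relay_c and the z axis of pocket3, either way round below 0.06 rad)) and (value of joint lever1 below 0.12 rad or horizontal distance between each of relay_a, relay_b, relay_c and pocket1 above 0.03 m) and (value of joint lever2 below 0.12 rad or horizontal distance between each of relay_a, relay_b, relay_c and pocket2 above 0.03 m) and (value of joint lever3 below 0.12 rad or horizontal distance between each of relay_a, relay_b, relay_c and pocket3 above 0.03 m)), for 0.2 s.
2. the tray is tipped steeply over the tumbler's hopper (angle between tray's own z axis and vertical above 0.6 rad and horizontal distance between tray and hopper below 0.2 m and z of tray in the frame of hopper above 0.05 m), for 0.1 s.
3. all bushes are in the tumbler's hopper and the empty tray is back on its mat, upright (x of bush1 in the frame of hopper between -0.092 and 0.092 m and y of bush1 in the frame of hopper between -0.092 and 0.092 m and z of bush1 in the frame of hopper between -0.005 and 0.06 m and x of bush2 in the frame of hopper between -0.092 and 0.092 m and y of bush2 in the frame of hopper between -0.092 and 0.092 m and z of bush2 in the frame of hopper between -0.005 and 0.06 m and x of bush3 in the frame of hopper between -0.092 and 0.092 m and y of bush3 in the frame of hopper between -0.092 and 0.092 m and z of bush3 in the frame of hopper between -0.005 and 0.06 m and x of bush4 in the frame of hopper between -0.092 and 0.092 m and y of bush4 in the frame of hopper between -0.092 and 0.092 m and z of bush4 in the frame of hopper between -0.005 and 0.06 m and x of bush5 in the frame of hopper between -0.092 and 0.092 m and y of bush5 in the frame of hopper between -0.092 and 0.092 m and z of bush5 in the frame of hopper between -0.005 and 0.06 m and horizontal distance between tray and mat below 0.04 m and angle between tray's own z axis and vertical below 0.08 rad and height (world z) of tray below 0.012 m and linear speed of tray below 0.02 m/s), for 0.2 s.
4. the start button is pressed right down (value of joint start above 0.0045 m), for 0.02 s.
At the end, for the whole second after the job is handed in: Every relay stands in a pocket (within 4 mm of its centre and floor), levers of filled pockets shut (below 0.12 rad), every bush lies in the hopper, the tray stands upright and at rest on its mat (within 40 mm of its centre), and the start button was pressed last and let go (all of step 1 and all of step 3 and value of joint start below 0.0025 m); the robot touches nothing.
It fails at once if the start button is pressed before the tumbler is loaded and the tray put back (value of joint start above 0.0045 m and not (((x of bush1 in the frame of hopper between -0.092 and 0.092 m and y of bush1 in the frame of hopper between -0.092 and 0.092 m and z of bush1 in the frame of hopper between -0.005 and 0.06 m) and (x of bush2 in the frame of hopper between -0.092 and 0.092 m and y of bush2 in the frame of hopper between -0.092 and 0.092 m and z of bush2 in the frame of hopper between -0.005 and 0.06 m) and (x of bush3 in the frame of hopper between -0.092 and 0.092 m and y of bush3 in the frame of hopper between -0.092 and 0.092 m and z of bush3 in the frame of hopper between -0.005 and 0.06 m) and (x of bush4 in the frame of hopper between -0.092 and 0.092 m and y of bush4 in the frame of hopper between -0.092 and 0.092 m and z of bush4 in the frame of hopper between -0.005 and 0.06 m) and (x of bush5 in the frame of hopper between -0.092 and 0.092 m and y of bush5 in the frame of hopper between -0.092 and 0.092 m and z of bush5 in the frame of hopper between -0.005 and 0.06 m)) and (horizontal distance between tray and mat below 0.04 m and angle between tray's own z axis and vertical below 0.08 rad and height (world z) of tray below 0.012 m and linear speed of tray below 0.02 m/s))).
It fails at once if another thing on the bench is moved more than 3 cm (distance of any of turbo_core, hammer, spanner, driver, grease_can from where it was at the start of the episode above 0.03 m).
Of relay_a, relay_b, relay_c only 2 to 3 are there at a start; the rules pass over those that are not, and their reading is None.
Of bush1, bush2, bush3, bush4, bush5 only 3 to 5 are there at a start; the rules pass over those that are not, and their reading is None.
At some moment in a run one of relay_a, relay_b, relay_c may be knocked a few centimetres aside while the robot is not near it.
It also fails if it takes over 210 s, if anything falls off the work surface, if the arm or the gripper's body presses on something with over 40 N, if the wrist force passes 120 N, or if a joint passes its speed limit or range.

## Robot

A 6-joint arm with a two-finger parallel gripper is mounted at the origin on the work surface. World frame = base frame: x ahead of the robot, y to its left, z up, the work surface at z = 0. Lengths are in m, angles in rad, forces in N, time in s.
With the tool pointing down it reaches from about 0.35 to 0.775 m from the base axis. Payload 7.3 kg.
Tool frame: the origin (TCP) lies at the very end of the fingers, on their centre line; the grasp point (between the pads) lies 19 mm behind it; z points along the fingers, y is the line along which they close (so a half turn about z gives the same grasp; the last joint's range is limited). The gripper opens to 92 mm and grips with 3 to 60 N. Pads are 19 mm wide; open, the fingers measure 130 mm over their backs; the gripper's body (75 mm by 190 mm) begins 47 mm behind the grasp point.
Start: joints at [-1.272, 0.342, 1.524, -0, 1.275, -0.146], TCP at [0.226, -0.474, 0.227] pointing down, gripper open.
Joint ranges: [-2.53, 2.53], [-0.77, 2.02], [0.04, 2.7], [-1, 4.14], [0.28, 2.66], [-3.11, 3.11]. Speed limits (rad/s): [2.57, 2.57, 3.14, 3.14, 3.14, 3.14].

## Interface

Orientations are given as [roll, pitch, yaw] about the fixed x, y, z axes, in that order (R = Rz(yaw) Ry(pitch) Rx(roll)).
In Python, from cell import telemetry, eyes, job gives the robot as it stands.
- The arm moves only by the tool apply_moves, never from a script. Its arguments are lists of equal length, an entry for each row: "delta_pos": the shift along the world's x, y, z each as a share of 0.4 m, from -1 to 1, a list of three; "dr": the turn, a rotation vector about the world's x, y, z each as a share of 0.5 rad, from -1 to 1, a list of three; "jaw": the opening, from 0 (shut) to 1 (fully open). A call has 1 to 8 rows; each row is the pose to reach, as a shift and turn from the pose commanded when the call began; what a row does not reach only later rows make up. A row lasts 1/12 s, in which the tool goes at most 41.7 mm and 7.16 degrees, less where a joint would pass 70% of its speed; a pose out of reach is approached as far as the arm can. A call with a number of a shift or a turn outside -1 to 1 is refused whole. A call with a gripper value outside its range is refused whole. The fingers move at their own pace and stop on an object; "force" is the grip in N (left out, the last holds). Time passes only in rows, so rows that repeat a pose let the fingers close. It gives the time, the measured TCP pose, the force, the opening and the grip force at its end, in the units of the state.
- telemetry.observe(): the state, without advancing time (a new reading comes with each control period).
- eyes.read_camera(name): name is "scene" or "top" or "wrist"; returns the picture (400x640x3 uint8, red, green, blue); there is no depth.
- eyes.camera_model(name): a dict with "vertical_fov" (degrees; the focal length in pixels is half the picture's height over the tangent of half this angle, whatever the lens; pixels are square), "cx", "cy" (the principal point, pixels), "rvec" (rotation vector, rad) and "tvec" (3), from world to camera coordinates, as OpenCV has them; the wrist camera has in their place "hand_eye" (4x4, takes a point from camera to tool coordinates, whose origin is the TCP and whose axes are the flange's). Camera axes: x right, y down, z forward; pixel columns grow to the right and rows downward; lengths in m; the calibration is good to about 2 mm. A picture is of the moment at which its call begins: read the wrist's pose just before it. camera_model takes no time and is no camera call.
- job.hand_in(): hands the job in; it is judged then, once.
The state is a dict: "time": time; "qpos": joint angles; "qvel": joint speeds; "joint_efforts": joint torques, N m; "tool_pos": TCP position; "tool_rot": TCP orientation; "contact_force": force on the tool from outside, world axes, zero at the start; "torque": the same for the moment, N m; "opening": finger opening in m; "grip_force": force on a finger pad.
Only numpy, scipy, OpenCV 4.12 (cv2) and the standard library are available. Lean on these libraries where they do the work, as an engineer would, in place of code of your own. Each camera call takes 0.05 s, during which the arm holds its last target. There are 200 camera calls.

## Working session

There is one attempt and no reset: what is moved stays moved. The work goes in short steps, Python scripts to look and compute and a tool call to move; the robot and the scene stay as the last step left them, time stands still between calls to the robot, and variables do not carry over. Pictures are saved under pics/ and viewed, at most 14 in all, crops included, and the job is handed in when it is done.

Besides the shell and the picture viewer there is one more tool, called after ">>>" by a JSON object that holds its "method" and its "body", one argument or row to a line. apply_moves: Moves the arm, as the interface text tells. Its arguments: {"type":"object","properties":{"delta_pos":{"type":"array"},"dr":{"type":"array"},"jaw":{"type":"array"},"force":{"type":"number"}},"required":["delta_pos","dr","jaw"]}

```bash
mkdir -p pics; cat > h.py <<'E'
import numpy as np, cv2
from cell import telemetry, eyes, job
from scipy.spatial.transform import Rotation as R
def cam(n):
    m=eyes.camera_model(n); f=200/np.tan(np.radians(m["vertical_fov"])/2)
    if "rvec" in m:
        A=R.from_rotvec(np.ravel(m["rvec"])).as_matrix(); t=np.ravel(m["tvec"])
        return f,m["cx"],m["cy"],A.T,-A.T@t
    s=telemetry.observe(); T=np.eye(4); T[:3,:3]=R.from_euler('xyz',s["tool_rot"]).as_matrix(); T[:3,3]=s["tool_pos"]
    T=T@np.array(m["hand_eye"]); return f,m["cx"],m["cy"],T[:3,:3],T[:3,3]
def ray(c,px,z):
    f,cx,cy,A,o=c; px=np.atleast_2d(px).astype(float)
    d=np.c_[(px[:,0]-cx)/f,(px[:,1]-cy)/f,np.ones(len(px))]@A.T
    return o+d*((z-o[2])/d[:,2])[:,None]
def proj(c,P):
    f,cx,cy,A,o=c; q=(np.atleast_2d(P)-o)@A; return np.c_[q[:,0]/q[:,2]*f+cx,q[:,1]/q[:,2]*f+cy]
def blobs(im,lo,hi,amin=40):
    h=cv2.cvtColor(im,cv2.COLOR_RGB2HSV); m=cv2.inRange(h,np.array(lo),np.array(hi))
    cs,_=cv2.findContours(m,cv2.RETR_EXTERNAL,cv2.CHAIN_APPROX_NONE)
    return sorted([c for c in cs if cv2.contourArea(c)>amin],key=cv2.contourArea,reverse=True)
def save(n,im,s=1.25): cv2.imwrite("pics/"+n,cv2.resize(im[:,:,::-1],None,fx=s,fy=s,interpolation=cv2.INTER_CUBIC))
E
python3 - <<'E'
from h import *
for n in("top","scene"):
    im=eyes.read_camera(n); np.save(n+".npy",im); save(n+"0.png",im)
    c=cam(n); print(n,c[0],c[1],c[2],c[4],eyes.camera_model(n).keys())
print(telemetry.observe()); print(eyes.camera_model("wrist"))
E
```

```text
top 490.7530693880575 312.9446208420228 202.34771582570679 [0.39883553 0.02690011 1.56770703] dict_keys(['vertical_fov', 'cx', 'cy', 'rvec', 'tvec'])
scene 515.3398714089784 321.9295165524074 205.13967528556867 [1.29416588 0.28375399 1.3086318 ] dict_keys(['vertical_fov', 'cx', 'cy', 'rvec', 'tvec'])
{'time': 0.1, 'qpos': array([-1.27198826e+00,  3.42644470e-01,  1.52486740e+00, -5.34078192e-06,
        1.27540037e+00, -1.45978152e-01]), 'qvel': array([-4.79611850e-04, -6.68103981e-04, -2.27170878e-03, -1.82395724e-05,
       -9.23448094e-04,  1.71170197e-04]), 'joint_efforts': array([ 1.02245183e-03, -4.32006097e+01, -2.44694120e+01,  7.19212135e-02,
        5.26149804e-02, -6.17458477e-05]), 'tool_pos': array([ 0.22581732, -0.47357813,  0.22613779]), 'tool_rot': array([-3.14028637e+00, -1.86893327e-04,  4.44787650e-01]), 'contact_force': array([ 0.39844899, -0.07774508,  0.277957  ]), 'torque': array([-6.30598777e-02,  4.04340338e-07, -9.57186756e-03]), 'grip_force': 0.0, 'opening': 0.09217585126209485}
{'vertical_fov': 67.50119121459129, 'cx': 315.82950604804364, 'cy': 201.58137074610326, 'hand_eye': array([[ 9.45996118e-04, -9.65901205e-01, -2.58909187e-01,
         6.98739931e-02],
       [ 9.99999403e-01,  7.72356391e-04,  7.72377325e-04,
        -9.89414532e-04],
       [-5.46070024e-04, -2.58909763e-01,  9.65901360e-01,
        -1.58542437e-01],
       [ 0.00000000e+00,  0.00000000e+00,  0.00000000e+00,
         1.00000000e+00]])}
```

View pics/top0.png

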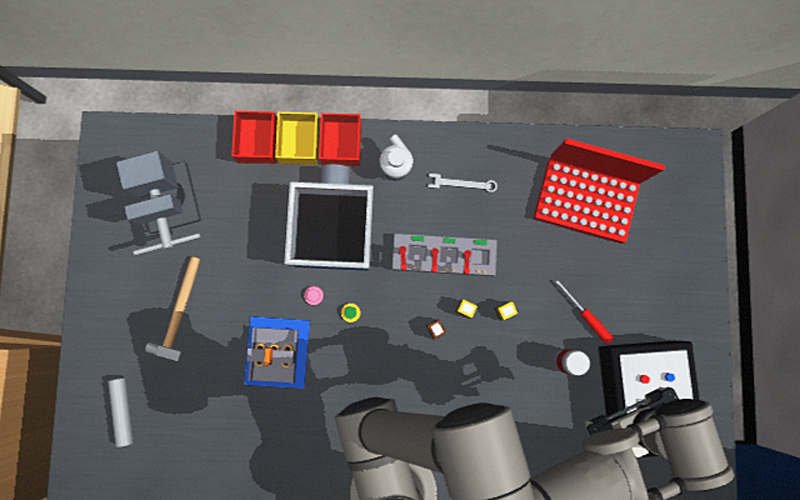

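View pics/scene0.png

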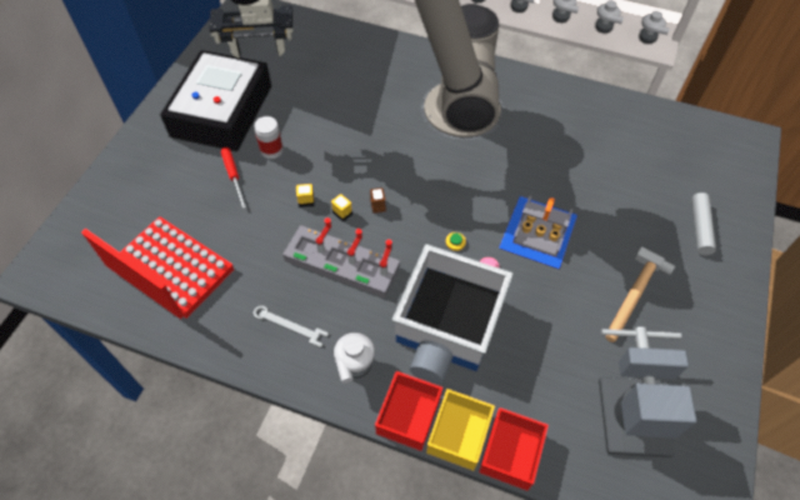

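The top view (800 px wide) shows two yellow relays at (467,309) and (507,311). The brown look-alike is at (437,329). The green button on its yellow housing is at (350,312), and the pink look-alike is at (313,295). The yellow case, white label and green colour match the description. I'll confirm that in an enlarged crop and measure.

```bash
python3 - <<'E'
from h import *
im=np.load("top.npy"); c=cam("top")
save("crop0.png",im[175:320,190:410],3.6)
def rep(n,lo,hi,z,amin=25):
    for k in blobs(im,lo,hi,amin)[:8]:
        r=cv2.minAreaRect(k); P=ray(c,cv2.boxPoints(r),z); 
        print(n,np.round(r[0]),np.round(ray(c,r[0],z)[0],4),"edges",np.round([np.linalg.norm(P[0]-P[1]),np.linalg.norm(P[1]-P[2])],3),"ang",np.round(np.degrees([np.arctan2(*(P[1]-P[0])[[1,0]]),np.arctan2(*(P[2]-P[1])[[1,0]])]),1))
rep("yellow",(22,120,120),(33,255,255),.05)
rep("blue",(105,150,80),(125,255,255),.004,300)
rep("green",(40,100,60),(85,255,255),.03,15)
rep("red",(0,150,100),(6,255,255),.07,20)
rep("orange",(8,150,150),(17,255,255),.1,15)
E
```

```text
yellow [237. 109.] [0.877  0.2698 0.05  ] edges [0.128 0.106] ang [  1.  -90.3]
yellow [280. 250.] [0.4337 0.1159 0.05  ] edges [0.046 0.043] ang [ -88.5 -178.1]
yellow [406. 248.] [ 0.4503 -0.2707  0.05  ] edges [0.039 0.033] ang [ -62.2 -152.9]
yellow [374. 246.] [ 0.4528 -0.1707  0.05  ] edges [0.033 0.04 ] ang [ -25.7 -115.1]
blue [221. 282.] [0.3308 0.3018 0.004 ] edges [0.171 0.153] ang [ -1.7 -93.2]
green [280. 250.] [0.4357 0.1187 0.03  ] edges [0.025 0.028] ang [ -88.5 -178.1]
green [384. 194.] [ 0.6211 -0.2058  0.03  ] edges [0.029 0.01 ] ang [ -88.4 -179.5]
green [334. 190.] [ 0.6262 -0.0457  0.03  ] edges [0.025 0.01 ] ang [ -88.4 -178.8]
green [359. 192.] [ 0.6242 -0.1259  0.03  ] edges [0.011 0.029] ang [ -7.1 -96.6]
red [470. 160.] [ 0.728  -0.4651  0.07  ] edges [0.157 0.238] ang [ -15.3 -104.4]
red [202. 110.] [0.8658 0.3764 0.07  ] edges [0.107 0.133] ang [ -88.3 -177.1]
red [272. 112.] [0.8657 0.158  0.07  ] edges [0.104 0.133] ang [ -88.3 -178.1]
red [491. 123.] [ 0.8483 -0.5334  0.07  ] edges [0.015 0.257] ang [ -15.1 -104.2]
red [477. 261.] [ 0.4174 -0.4844  0.07  ] edges [0.024 0.097] ang [ -48.9 -139. ]
red [322. 206.] [ 0.5711 -0.0064  0.07  ] edges [0.015 0.056] ang [ -88.4 -178.6]
red [374. 209.] [ 0.5663 -0.1664  0.07  ] edges [0.015 0.056] ang [ -88.4 -179.4]
red [348. 208.] [ 0.5672 -0.0864  0.07  ] edges [0.015 0.056] ang [ -88.4 -179. ]
orange [214. 285.] [0.3246 0.3053 0.1   ] edges [0.018 0.035] ang [ -88.5 -177.1]
```

View pics/crop0.png

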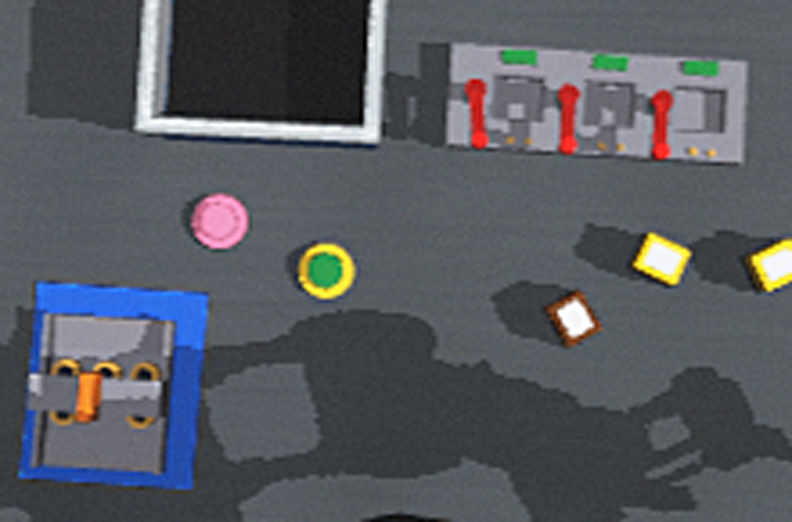

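The crop confirms exactly two relays with a yellow body and white top, plus one brown decoy that I'll leave alone. Five bushes are visible in the tray. The lever posts are on the +y side of each pocket. I'll move the wrist camera above the base and relays.

>>> {"method": "apply_moves", "body": {
  "delta_pos": [
    [0.31, 0.38, 0.03],
    [0.31, 0.38, 0.03],
    [0.31, 0.38, 0.03],
    [0.31, 0.38, 0.03],
    [0.31, 0.38, 0.03],
    [0.63, 0.76, 0.06],
    [0.63, 0.76, 0.06],
    [0.63, 0.76, 0.06]
  ],
  "dr": [
    [0, 0, -0.45],
    [0, 0, -0.45],
    [0, 0, -0.89],
    [0, 0, -0.89],
    [0, 0, -0.89],
    [0, 0, -0.89],
    [0, 0, -0.89],
    [0, 0, -0.89]
  ],
  "jaw": [1, 1, 1, 1, 1, 1, 1, 1]
}}

```text
time: 0.77
tool_pos: [0.431, -0.2246, 0.2462]
tool_rot: [-3.141, 0.0, -0.0]
contact_force: [1.7, 0.0, 0.4]
opening: 0.0919
grip_force: 0.0
```

>>> {"method": "apply_moves", "body": {
  "delta_pos": [
    [0, 0, 0],
    [0, 0, 0],
    [0, 0, 0],
    [0, 0, 0]
  ],
  "dr": [
    [0, 0, 0],
    [0, 0, 0],
    [0, 0, 0],
    [0, 0, 0]
  ],
  "jaw": [1, 1, 1, 1]
}}

```text
time: 1.1
tool_pos: [0.4295, -0.2274, 0.246]
tool_rot: [3.142, 0.001, -0.002]
contact_force: [-0.7, -0.2, -0.3]
opening: 0.0917
grip_force: 0.0
```

```bash
python3 - <<'E'
from h import *
s=telemetry.observe(); print(s["time"],s["tool_pos"],s["tool_rot"])
c=cam("wrist"); im=eyes.read_camera("wrist"); np.save("w1.npy",im); save("w1.png",im)
print(c[4],proj(c,[[.45,-.17,.05],[.45,-.27,.05],[.58,-.13,.03]]))
E
```

```text
1.1 [ 0.42947012 -0.22741881  0.24596416] [ 3.14158790e+00  8.53090853e-04 -1.66506628e-03]
[ 0.49903284 -0.22655154  0.40444846] [[268.12206651 163.97204131]
 [352.42958387 163.90910377]
 [230.86333121  47.51531163]]
```

View pics/w1.png

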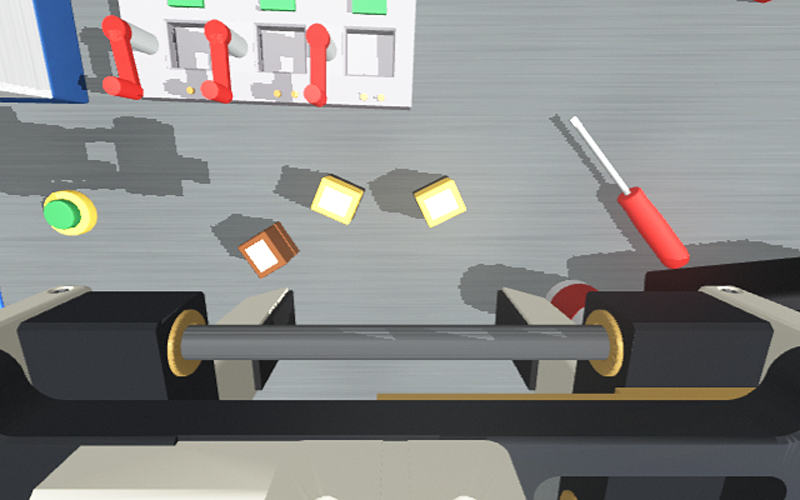

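The wrist view shows the relays at (338,199) and (440,201) and the brown decoy at (268,250), all in 800-wide pixels. The pockets are at about (190,47), (280,50) and (370,53). The levers are open toward -x. I'll measure the labels and base features.

```bash
cat >> h.py <<'E'
def rect(c,k,z):
    r=cv2.minAreaRect(k); P=ray(c,cv2.boxPoints(r),z)[:,:2]; C=P.mean(0)
    e=[P[1]-P[0],P[2]-P[1]]; e.sort(key=np.linalg.norm)
    a=np.degrees(np.arctan2(e[0][1],e[0][0])); a=(a+90)%180-90
    return np.round(r[0],1),np.round(C,4),np.round([np.linalg.norm(x) for x in e],4),round(a,1)
def labels(im,c,z):
    out=[]
    for k in blobs(im,(20,60,100),(34,255,255),150):
        m=np.zeros(im.shape[:2],np.uint8); cv2.drawContours(m,[cv2.convexHull(k)],-1,255,-1)
        h=cv2.cvtColor(im,cv2.COLOR_RGB2HSV); w=cv2.inRange(h,(0,0,215),(179,60,255))&m
        cs,_=cv2.findContours(w,cv2.RETR_EXTERNAL,cv2.CHAIN_APPROX_NONE)
        cs=[q for q in cs if cv2.contourArea(q)>80]
        if cs: out.append(rect(c,max(cs,key=cv2.contourArea),z))
    return out
E
python3 - <<'E'
from h import *
im=np.load("w1.npy"); c=cam("wrist")
for o in labels(im,c,.05): print("label",*o)
h=cv2.cvtColor(im,cv2.COLOR_RGB2HSV)
print("green",[rect(c,k,.03) for k in blobs(im,(40,80,60),(85,255,255),60)])
for k in blobs(im,(0,150,80),(8,255,255),150): print("red",rect(c,k,.074))
m=cv2.imread
g=im[:,:,1]; print(h[35:90:4,300]); 
E
```

```text
label [267.5 161. ] [ 0.4535 -0.1697] [0.0211 0.0276] -26.2
label [352.7 162.9] [ 0.451  -0.2705] [0.0209 0.0276] 28.4
green [(array([ 49.4, 171.1]), array([0.4384, 0.1092]), array([0.0302, 0.0369]), np.float64(-5.5)), (array([295. ,   5.5]), array([ 0.622 , -0.2041]), array([0.0107, 0.0285]), np.float64(-0.5)), (array([222.,   4.]), array([ 0.6236, -0.1238]), array([0.0078, 0.0307]), np.float64(-4.0)), (array([148.5,   2.5]), array([ 0.6252, -0.0432]), array([0.0049, 0.0318]), np.float64(-7.6))]
red (array([523.1, 182.6]), array([ 0.4309, -0.4606]), array([0.0223, 0.0931]), np.float64(-50.7))
red (array([97.5, 45.5]), array([ 0.5717, -0.0079]), array([0.0303, 0.062 ]), np.float64(89.9))
red (array([173.,  49.]), array([ 0.5685, -0.0833]), array([0.0235, 0.0609]), np.float64(89.9))
red (array([254. ,  51.5]), array([ 0.5661, -0.1646]), array([0.0177, 0.0599]), np.float64(89.9))
red (array([458.5, 236.5]), array([ 0.367 , -0.3951]), array([0.0289, 0.0355]), np.float64(51.6))
[[135   2 250]
 [135   2 250]
 [120   2 250]
 [120   2 248]
 [120   2 248]
 [150   2 247]
 [135   2 250]
 [135   2 246]
 [135   2 246]
 [135   2 245]
 [130   3 246]
 [130   3 248]
 [140   3 252]
 [120   7 151]]
```

>>> {"method": "apply_moves", "body": {
  "delta_pos": [
    [0.06, 0.143, -0.3],
    [0.06, 0.143, -0.3],
    [0.06, 0.143, -0.3],
    [0.06, 0.143, -0.3]
  ],
  "dr": [
    [0, 0, 1],
    [0, 0, 1],
    [0, 0, 1],
    [0, 0, 1]
  ],
  "jaw": [0.75, 0.75, 0.75, 0.75]
}}

```text
time: 1.48
tool_pos: [0.4512, -0.1672, 0.1213]
tool_rot: [-3.134, 0.004, 0.504]
contact_force: [-1.4, 0.1, -0.6]
opening: 0.0708
grip_force: 0.0
```

>>> {"method": "apply_moves", "body": {
  "delta_pos": [
    [0, 0, 0],
    [0, 0, 0],
    [0, 0, 0],
    [0, 0, 0],
    [0, 0, 0]
  ],
  "dr": [
    [0, 0, 1],
    [0, 0, 1],
    [0, 0, 1],
    [0, 0, 1],
    [0, 0, 1]
  ],
  "jaw": [0.75, 0.75, 0.75, 0.75, 0.75]
}}

```text
time: 1.9
tool_pos: [0.4536, -0.1706, 0.1261]
tool_rot: [-3.141, 0.0, 1.002]
contact_force: [0.6, -0.5, -0.5]
opening: 0.0689
grip_force: 0.0
```

>>> {"method": "apply_moves", "body": {
  "delta_pos": [
    [0, 0, 0],
    [0, 0, 0],
    [0, 0, 0],
    [0, 0, 0]
  ],
  "dr": [
    [0, 0, 0.23],
    [0, 0, 0.23],
    [0, 0, 0.23],
    [0, 0, 0.23]
  ],
  "jaw": [0.75, 0.75, 0.75, 0.75]
}}

```text
time: 2.23
tool_pos: [0.4541, -0.1698, 0.1263]
tool_rot: [3.141, 0.0, 1.109]
contact_force: [-0.0, -0.8, -0.7]
opening: 0.069
grip_force: 0.0
```

```bash
python3 - <<'E'
from h import *
s=telemetry.observe(); print(s["time"],s["tool_pos"],s["tool_rot"],s["opening"])
c=cam("wrist"); im=eyes.read_camera("wrist"); np.save("w2.npy",im); 
for o in labels(im,c,.05): print("label",*o)
E
```

```text
2.2333 [ 0.45408614 -0.16975292  0.12628501] [3.14149249e+00 6.29826661e-06 1.10930740e+00] 0.06898102335694546
label [363.4 308.1] [ 0.4512 -0.2709] [0.0215 0.029 ] 33.2
label [316. 211.] [ 0.4535 -0.1704] [0.021  0.0274] -26.4
```

>>> {"method": "apply_moves", "body": {
  "delta_pos": [
    [0, 0, -0.08],
    [0, 0, -0.16],
    [0, 0, -0.22],
    [0, 0, -0.26],
    [0, 0, -0.26],
    [0, 0, -0.26]
  ],
  "dr": [
    [0, 0, 0],
    [0, 0, 0],
    [0, 0, 0],
    [0, 0, 0],
    [0, 0, 0],
    [0, 0, 0]
  ],
  "jaw": [0.75, 0.75, 0.75, 0.75, 0.75, 0.75]
}}

```text
time: 2.78
tool_pos: [0.454, -0.1692, 0.022]
tool_rot: [-3.14, -0.0, 1.113]
contact_force: [0.4, 0.2, 0.6]
opening: 0.0686
grip_force: 0.0
```

>>> {"method": "apply_moves", "body": {
  "delta_pos": [
    [0, 0, 0],
    [0, 0, 0],
    [0, 0, 0],
    [0, 0, 0],
    [0, 0, 0],
    [0, 0, 0]
  ],
  "dr": [
    [0, 0, 0],
    [0, 0, 0],
    [0, 0, 0],
    [0, 0, 0],
    [0, 0, 0],
    [0, 0, 0]
  ],
  "jaw": [0.2, 0.2, 0.2, 0.2, 0.2, 0.2],
  "force": 25
}}

```text
time: 3.28
tool_pos: [0.4545, -0.1694, 0.0227]
tool_rot: [3.141, 0.0, 1.115]
contact_force: [0.4, 0.8, 4.4]
opening: 0.0337
grip_force: 24.8
```

>>> {"method": "apply_moves", "body": {
  "delta_pos": [
    [0, 0, 0.06],
    [0, 0, 0.14],
    [0, 0, 0.24],
    [0, 0, 0.34],
    [0.06, 0, 0.43],
    [0.1, -0.06, 0.43],
    [0.1, -0.06, 0.43],
    [0.1, -0.06, 0.43]
  ],
  "dr": [
    [0, 0, 0],
    [0, 0, 0],
    [0, 0, 0.2],
    [0, 0, 0.4],
    [0, 0, 0.6],
    [0, 0, 0.86],
    [0, 0, 0.86],
    [0, 0, 0.86]
  ],
  "jaw": [0.2, 0.2, 0.2, 0.2, 0.2, 0.2, 0.2, 0.2]
}}

```text
time: 3.95
tool_pos: [0.4944, -0.1938, 0.1942]
tool_rot: [3.141, 0.0, 1.544]
contact_force: [-0.8, 1.0, -1.3]
opening: 0.034
grip_force: 24.8
```

```bash
python3 - <<'E'
from h import *
s=telemetry.observe(); print(s["time"],s["tool_pos"],s["tool_rot"],s["opening"])
c=cam("wrist"); im=eyes.read_camera("wrist"); np.save("w3.npy",im); save("w3.png",im)
E
```

```text
3.95 [ 0.49444751 -0.19383977  0.19415651] [3.14146082e+00 1.65611621e-04 1.54350969e+00] 0.034009558354344376
```

View pics/w3.png

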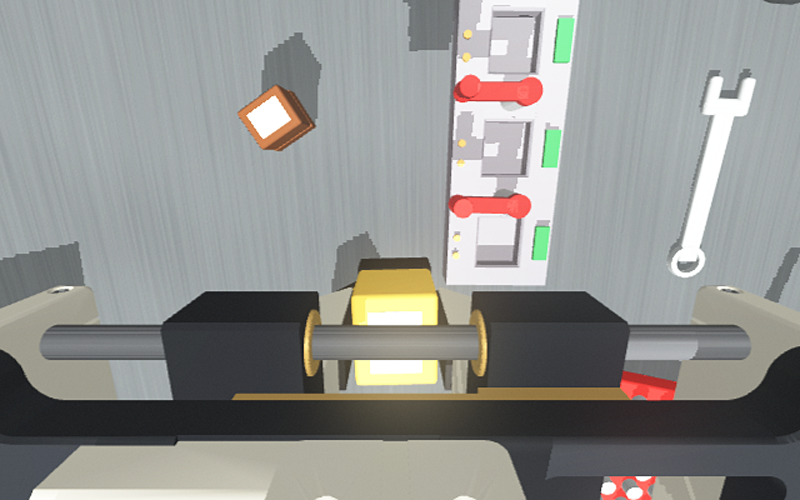

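The relay is held. Pockets 1, 2 and 3 show at about (515,42), (505,148) and (497,242). I'll crop pockets 2 and 3 for edge measurement.

```bash
python3 - <<'E'
from h import *
im=np.load("w3.npy"); c=cam("wrist")
save("crop3.png",im[85:233,350:460],4)
h=cv2.cvtColor(im,cv2.COLOR_RGB2HSV)
for k in blobs(im,(40,80,60),(85,255,255),60): print("green",rect(c,k,.03))
for k in blobs(im,(0,150,80),(8,255,255),150): print("red",rect(c,k,.074))
# base outer edges: right and bottom
v=h[:,:,2].astype(int)
xs=[];
for r in range(130,222,4):
    row=v[r,400:470]; d=np.diff(row); i=np.where(row>215)[0].max(); xs.append((400+i+1,r))
print("right",np.round(ray(c,xs,.03)[:,:2],4)[::3])
bs=[]
for q in range(365,435,5):
    col=v[200:240,q]; i=np.where(col>215)[0].max(); bs.append((q,200+i+1))
print("bottom",np.round(ray(c,bs,.03)[:,:2],4)[::2])
ls=[]
for r in range(130,222,4):
    row=v[r,340:380]; i=np.where(row>205)[0].min(); ls.append((340+i,r))
print("left",np.round(ray(c,ls,.03)[:,:2],4)[::3])
E
```

```text
green (array([450.6,  32. ]), array([ 0.6277, -0.0428]), array([0.0124, 0.0307]), np.float64(-7.1))
green (array([440.9, 118.5]), array([ 0.6249, -0.1233]), array([0.0124, 0.03  ]), np.float64(-6.9))
green (array([432.3, 194. ]), array([ 0.6219, -0.2037]), array([0.0124, 0.0308]), np.float64(-7.9))
red (array([398.1,  72. ]), array([ 0.5672, -0.0835]), array([0.0178, 0.0599]), np.float64(88.3))
red (array([517.4, 310.4]), array([ 0.7047, -0.3228]), array([0.024 , 0.0481]), np.float64(87.3))
red (array([391., 165.]), array([ 0.5642, -0.1637]), array([0.0169, 0.0591]), np.float64(-86.3))
red (array([502., 390.]), array([ 0.7023, -0.4283]), array([0.0263, 0.0503]), np.float64(-81.4))
right [[ 0.6333 -0.135 ]
 [ 0.6322 -0.1473]
 [ 0.6322 -0.1599]
 [ 0.6312 -0.1727]
 [ 0.6312 -0.1859]
 [ 0.6312 -0.1993]
 [ 0.63   -0.213 ]
 [ 0.6289 -0.2269]]
bottom [[ 0.5481 -0.2415]
 [ 0.5595 -0.2418]
 [ 0.5709 -0.2421]
 [ 0.5823 -0.2424]
 [ 0.5937 -0.2427]
 [ 0.6051 -0.243 ]
 [ 0.6165 -0.2433]]
left [[ 0.5433 -0.1326]
 [ 0.5424 -0.1449]
 [ 0.5426 -0.1575]
 [ 0.5416 -0.1703]
 [ 0.5418 -0.1835]
 [ 0.5408 -0.1969]
 [ 0.5399 -0.2105]
 [ 0.54   -0.2245]]
```

View pics/crop3.png

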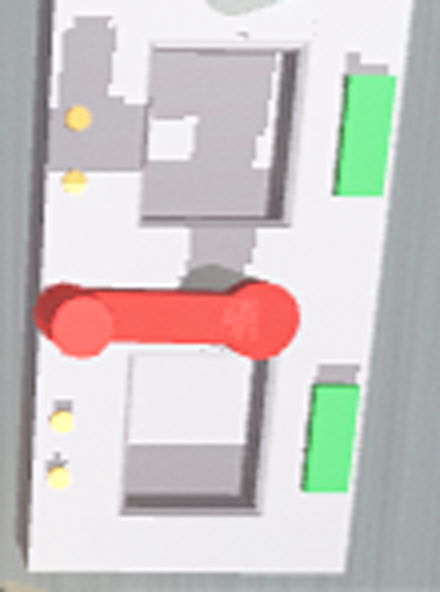

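```bash
python3 - <<'E'
from h import *
c=cam("wrist")
def q(a): return (np.array(a,float)+.5)/4-.5+[350,85]
P=ray(c,q([(150,43),(308,43),(290,226),(139,226)]),.03)[:,:2]
print("p2",P.round(4),P.mean(0).round(4),[np.linalg.norm(P[i]-P[i-1]).round(4) for i in range(4)])
B=ray(c,q([(120,515),(261,515)]),.03)[:,:2]; print("p3 bottom",B.round(4))
yv=np.array([np.sin(.034),np.cos(.034)]); print("p3",(B.mean(0)+yv*.0235).round(4))
# held relay label
im=np.load("w3.npy")
s=telemetry.observe(); print(labels(im,c,s["tool_pos"][2]+.028),s["tool_pos"])
E
```

```text
p2 [[ 0.5684 -0.099 ]
 [ 0.6086 -0.1001]
 [ 0.6069 -0.1457]
 [ 0.5671 -0.1446]] [ 0.5878 -0.1223] [np.float64(0.0457), np.float64(0.0402), np.float64(0.0457), np.float64(0.0399)]
p3 bottom [[ 0.5643 -0.2245]
 [ 0.604  -0.2255]]
p3 [ 0.5849 -0.2015]
[(array([315.5, 254. ]), array([ 0.4936, -0.1833]), array([0.0051, 0.0203]), np.float64(89.5)), (array([316.5, 293.5]), array([ 0.4935, -0.2044]), array([0.0061, 0.0201]), np.float64(89.5))] [ 0.49355405 -0.1930246   0.19342866]
```

>>> {"method": "apply_moves", "body": {
  "delta_pos": [
    [0.08, 0.06, 0],
    [0.16, 0.12, 0],
    [0.235, 0.179, 0],
    [0.235, 0.179, -0.06],
    [0.235, 0.179, -0.12],
    [0.235, 0.179, -0.12],
    [0.235, 0.179, -0.12]
  ],
  "dr": [
    [0, 0, -0.013],
    [0, 0, -0.013],
    [0, 0, -0.013],
    [0, 0, -0.013],
    [0, 0, -0.013],
    [0, 0, -0.013],
    [0, 0, -0.013]
  ],
  "jaw": [0.2, 0.2, 0.2, 0.2, 0.2, 0.2, 0.2]
}}

```text
time: 4.58
tool_pos: [0.5865, -0.1208, 0.1445]
tool_rot: [-3.136, -0.002, 1.538]
contact_force: [1.0, -0.5, 0.2]
opening: 0.034
grip_force: 24.8
```

```bash
python3 - <<'E'
from h import *
for i in range(2):
    s=telemetry.observe(); print(s["time"],s["tool_pos"],s["tool_rot"],s["opening"])
    c=cam("wrist"); im=eyes.read_camera("wrist")
np.save("w4.npy",im); save("w4.png",im)
E
```

```text
4.5833 [ 0.58653976 -0.12084125  0.1445288 ] [-3.13645476e+00 -1.63787982e-03  1.53764368e+00] 0.03399480201443678
4.6333 [ 0.5876004  -0.12149887  0.14622287] [-3.13997431e+00 -5.59084794e-04  1.53741954e+00] 0.033980765715351
```

View pics/w4.png

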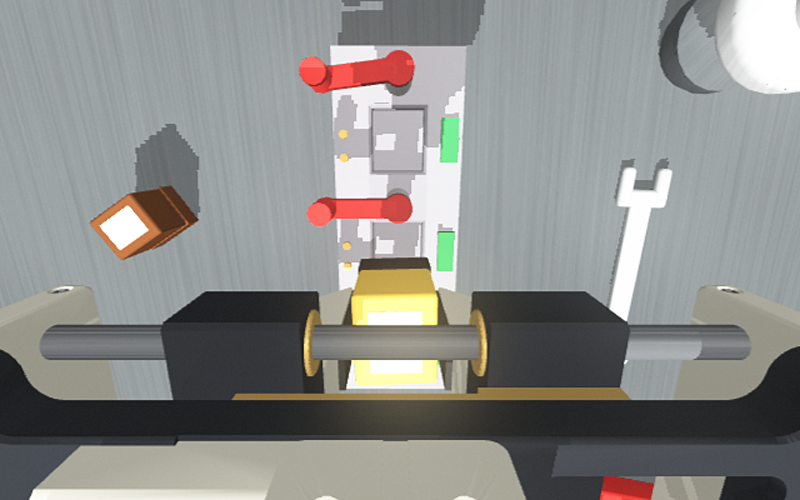

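>>> {"method": "apply_moves", "body": {
  "delta_pos": [
    [0, 0, -0.07],
    [0, 0, -0.14],
    [0, 0, -0.21],
    [0, 0, -0.21],
    [0, 0, -0.21],
    [0, 0, -0.225],
    [0, 0, -0.24],
    [0, 0, -0.255]
  ],
  "dr": [
    [0, 0, 0],
    [0, 0, 0],
    [0, 0, 0],
    [0, 0, 0],
    [0, 0, 0],
    [0, 0, 0],
    [0, 0, 0],
    [0, 0, 0]
  ],
  "jaw": [0.2, 0.2, 0.2, 0.2, 0.2, 0.2, 0.2, 0.2]
}}

```text
time: 5.35
tool_pos: [0.5894, -0.1221, 0.0457]
tool_rot: [3.138, 0.001, 1.538]
contact_force: [-0.1, 0.2, -1.9]
opening: 0.034
grip_force: 24.8
```

```bash
python3 - <<'E'
from h import *
s=telemetry.observe(); print(s["tool_pos"],s["tool_rot"],s["contact_force"],s["torque"])
c=cam("wrist"); 
P=ray([*cam("wrist")],[[0,0]],.03)
E
```

```text
[ 0.58937685 -0.12211878  0.04571011] [3.13822698e+00 1.02390828e-03 1.53814106e+00] [-0.08545653  0.19846335 -1.93986625] [-0.01936933 -0.0384281  -0.01625456]
```

>>> {"method": "apply_moves", "body": {
  "delta_pos": [
    [0, 0, -0.01],
    [0, 0, -0.02],
    [0, 0, -0.025],
    [0, 0, -0.025],
    [0, 0, -0.025]
  ],
  "dr": [
    [0, 0, 0],
    [0, 0, 0],
    [0, 0, 0],
    [0, 0, 0],
    [0, 0, 0]
  ],
  "jaw": [0.2, 0.2, 0.2, 0.2, 0.2]
}}

```text
time: 5.77
tool_pos: [0.5886, -0.1218, 0.0362]
tool_rot: [3.14, 0.001, 1.539]
contact_force: [-4.3, 1.1, 13.0]
opening: 0.0338
grip_force: 24.9
```

>>> {"method": "apply_moves", "body": {
  "delta_pos": [
    [0, 0, 0],
    [0, 0, 0],
    [0, 0, 0],
    [0, 0, 0.06],
    [0, 0, 0.15],
    [0, 0, 0.25],
    [0, 0, 0.3],
    [0, 0, 0.3]
  ],
  "dr": [
    [0, 0, 0],
    [0, 0, 0],
    [0, 0, 0],
    [0, 0, 0],
    [0, 0, 0],
    [0, 0, 0],
    [0, 0, 0],
    [0, 0, 0]
  ],
  "jaw": [0.75, 0.75, 0.75, 0.75, 0.75, 0.75, 0.75, 0.75]
}}

```text
time: 6.43
tool_pos: [0.5911, -0.1226, 0.1598]
tool_rot: [3.132, 0.003, 1.538]
contact_force: [-0.5, -0.1, -0.2]
opening: 0.0688
grip_force: 0.0
```

>>> {"method": "apply_moves", "body": {
  "delta_pos": [
    [-0.08, -0.09, 0],
    [-0.16, -0.18, 0],
    [-0.25, -0.27, 0],
    [-0.344, -0.372, 0],
    [-0.344, -0.372, -0.07],
    [-0.344, -0.372, -0.07],
    [-0.344, -0.372, -0.07]
  ],
  "dr": [
    [0, 0, 0.25],
    [0, 0, 0.5],
    [0, 0, 0.75],
    [0, 0, 1],
    [0, 0, 1],
    [0, 0, 1],
    [0, 0, 1]
  ],
  "jaw": [0.75, 0.75, 0.75, 0.75, 0.75, 0.75, 0.75]
}}

```text
time: 7.02
tool_pos: [0.4477, -0.2714, 0.1237]
tool_rot: [-3.139, -0.005, 2.034]
contact_force: [0.6, -0.4, 0.2]
opening: 0.0685
grip_force: 0.0
```

```bash
python3 - <<'E'
from h import *
s=telemetry.observe(); print(s["time"],s["tool_pos"],s["tool_rot"],s["opening"])
c=cam("wrist"); im=eyes.read_camera("wrist"); np.save("w5.npy",im)
for o in labels(im,c,.05): print("label",*o)
c=cam("top"); im=eyes.read_camera("top"); np.save("t5.npy",im)
for z in (.05,.064):
  for o in labels(im,c,z): print("top",z,*o)
E
```

```text
7.0167 [ 0.44769992 -0.27140326  0.1237084 ] [-3.13917198 -0.00468309  2.03373063] 0.06853002824279907
label [590.8 121.5] [ 0.6007 -0.1162] [0.0227 0.0297] -4.1
label [321.  212.5] [ 0.4521 -0.2702] [0.0208 0.0263] 26.6
```

>>> {"method": "apply_moves", "body": {
  "delta_pos": [
    [0.005, 0, -0.08],
    [0.005, 0, -0.16],
    [0.005, 0, -0.22],
    [0.005, 0, -0.255],
    [0.005, 0, -0.255],
    [0.005, 0, -0.255]
  ],
  "dr": [
    [0, 0, 0.02],
    [0, 0, 0.02],
    [0, 0, 0.02],
    [0, 0, 0.02],
    [0, 0, 0.02],
    [0, 0, 0.02]
  ],
  "jaw": [0.75, 0.75, 0.75, 0.75, 0.75, 0.75]
}}

```text
time: 7.62
tool_pos: [0.4537, -0.2695, 0.0242]
tool_rot: [-3.142, -0.001, 2.05]
contact_force: [0.7, -0.9, 0.0]
opening: 0.0686
grip_force: 0.0
```

>>> {"method": "apply_moves", "body": {
  "delta_pos": [
    [0, 0, 0],
    [0, 0, 0],
    [0, 0, 0],
    [0, 0, 0],
    [0, 0, 0],
    [0, 0, 0]
  ],
  "dr": [
    [0, 0, 0],
    [0, 0, 0],
    [0, 0, 0],
    [0, 0, 0],
    [0, 0, 0],
    [0, 0, 0]
  ],
  "jaw": [0.2, 0.2, 0.2, 0.2, 0.2, 0.2],
  "force": 25
}}

```text
time: 8.12
tool_pos: [0.4528, -0.2707, 0.0247]
tool_rot: [3.141, 0.001, 2.048]
contact_force: [1.3, 1.1, 4.3]
opening: 0.034
grip_force: 25.0
```

>>> {"method": "apply_moves", "body": {
  "delta_pos": [
    [0, 0, 0.06],
    [0, 0, 0.14],
    [0, 0, 0.24],
    [0, 0, 0.34],
    [0.06, 0.05, 0.36],
    [0.12, 0.08, 0.36],
    [0.12, 0.08, 0.36],
    [0.12, 0.08, 0.36]
  ],
  "dr": [
    [0, 0, 0],
    [0, 0, 0],
    [0, 0, -0.2],
    [0, 0, -0.4],
    [0, 0, -0.6],
    [0, 0, -0.8],
    [0, 0, -1],
    [0, 0, -1]
  ],
  "jaw": [0.2, 0.2, 0.2, 0.2, 0.2, 0.2, 0.2, 0.2]
}}

```text
time: 8.78
tool_pos: [0.5013, -0.2377, 0.1684]
tool_rot: [3.141, 0.0, 1.547]
contact_force: [-1.1, 0.1, -1.1]
opening: 0.0335
grip_force: 25.0
```

```bash
python3 - <<'E'
from h import *
im=eyes.read_camera("wrist")
s=telemetry.observe(); print(s["time"],s["tool_pos"],s["tool_rot"],s["opening"])
c=cam("wrist"); im=eyes.read_camera("wrist"); np.save("w6.npy",im)
save("crop6.png",im[20:250,240:480],3)
h=cv2.cvtColor(im,cv2.COLOR_RGB2HSV); m=cv2.inRange(h,(0,0,215),(179,60,255))
m[:,:270]=0;m[:,360:]=0;m[:240]=0;m[312:]=0
x,y,w,hh=cv2.boundingRect(m); print("label box",x,y,w,hh)
print("held centre",ray(c,[(x+w/2,y+hh/2)],s["tool_pos"][2]+.028))
for o in labels(im,c,.064): print("label",*o)
for k in blobs(im,(40,80,60),(85,255,255),60): print("green",rect(c,k,.03))
E
```

```text
8.8333 [ 0.50053826 -0.23806097  0.1679995 ] [-3.14084023e+00 -2.33937664e-04  1.55115184e+00] 0.03390267060105866
label box 295 243 50 59
held centre [[ 0.50249576 -0.23800164  0.1959995 ]]
label [423.   60.5] [ 0.5891 -0.1221] [0.0223 0.0261] -1.1
label [316. 251.] [ 0.4997 -0.2867] [0.0165 0.0396] 90.0
label [315.5 290. ] [ 0.4985 -0.3283] [0.0044 0.0404] 89.9
green (array([450.8,  68.7]), array([ 0.6264, -0.1236]), array([0.0125, 0.0309]), np.float64(-7.5))
green (array([439.9, 157.7]), array([ 0.6236, -0.2048]), array([0.0126, 0.0303]), np.float64(-8.0))
```

View pics/crop6.png

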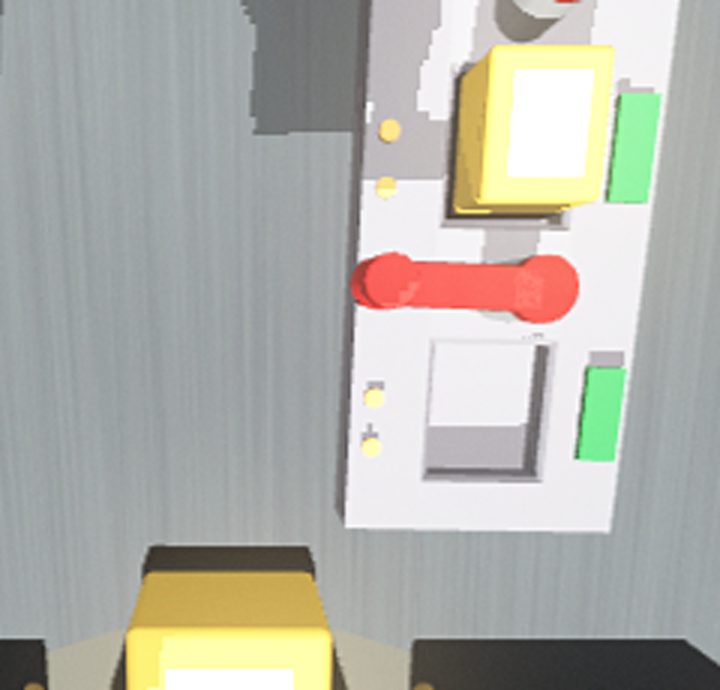

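Relay 1 sits in pocket 2, with its label at (0.589,-0.122). Pocket 3's mouth is clear, with crop corners at (433,340), (553,340), (541,481) and (422,481).

```bash
python3 - <<'E'
from h import *
c=cam("wrist")
def q(a): return (np.array(a,float)+.5)/3-.5+[240,20]
P=ray(c,q([(433,340),(553,340),(541,481),(422,481)]),.03)[:,:2]
print("p3",P.mean(0).round(4),[np.linalg.norm(P[i]-P[i-1]).round(4) for i in range(4)])
t=telemetry.observe(); d=np.r_[.5857,-.2018,.14]-t["tool_pos"]; print(t["tool_pos"],t["tool_rot"][2],d/.4)
E
```

```text
p3 [ 0.5857 -0.2034] [np.float64(0.0461), np.float64(0.0386), np.float64(0.0461), np.float64(0.0399)]
[ 0.50013262 -0.23835578  0.16787019] 1.55159110185082 [ 0.21391846  0.09138945 -0.06967547]
```

>>> {"method": "apply_moves", "body": {
  "delta_pos": [
    [0.08, 0.03, 0],
    [0.16, 0.06, 0],
    [0.214, 0.09, 0],
    [0.214, 0.09, -0.06],
    [0.214, 0.09, -0.12],
    [0.214, 0.09, -0.12],
    [0.214, 0.09, -0.12]
  ],
  "dr": [
    [0, 0, -0.03],
    [0, 0, -0.03],
    [0, 0, -0.03],
    [0, 0, -0.03],
    [0, 0, -0.03],
    [0, 0, -0.03],
    [0, 0, -0.03]
  ],
  "jaw": [0.2, 0.2, 0.2, 0.2, 0.2, 0.2, 0.2]
}}

```text
time: 9.47
tool_pos: [0.5849, -0.2026, 0.119]
tool_rot: [-3.138, -0.002, 1.534]
contact_force: [0.6, -0.4, -0.4]
opening: 0.0338
grip_force: 25.0
```

>>> {"method": "apply_moves", "body": {
  "delta_pos": [
    [0, 0, -0.05],
    [0, 0, -0.1],
    [0, 0, -0.13],
    [0, 0, -0.13],
    [0, 0, -0.13]
  ],
  "dr": [
    [0, 0, 0],
    [0, 0, 0],
    [0, 0, 0],
    [0, 0, 0],
    [0, 0, 0]
  ],
  "jaw": [0.2, 0.2, 0.2, 0.2, 0.2]
}}

```text
time: 9.88
tool_pos: [0.5863, -0.203, 0.069]
tool_rot: [3.141, 0.0, 1.533]
contact_force: [0.3, -0.2, -0.5]
opening: 0.0337
grip_force: 25.0
```

>>> {"method": "apply_moves", "body": {
  "delta_pos": [
    [0, 0, -0.02],
    [0, 0, -0.04],
    [0, 0, -0.055],
    [0, 0, -0.065],
    [0, 0, -0.075],
    [0, 0, -0.082],
    [0, 0, -0.082],
    [0, 0, -0.082]
  ],
  "dr": [
    [0, 0, 0],
    [0, 0, 0],
    [0, 0, 0],
    [0, 0, 0],
    [0, 0, 0],
    [0, 0, 0],
    [0, 0, 0],
    [0, 0, 0]
  ],
  "jaw": [0.2, 0.2, 0.2, 0.2, 0.2, 0.2, 0.2, 0.2]
}}

```text
time: 10.55
tool_pos: [0.5866, -0.2033, 0.0381]
tool_rot: [3.14, 0.002, 1.534]
contact_force: [-7.1, -2.7, 16.4]
opening: 0.0338
grip_force: 25.0
```

>>> {"method": "apply_moves", "body": {
  "delta_pos": [
    [0, 0, 0],
    [0, 0, 0],
    [0, 0, 0],
    [0, 0, 0.06],
    [0, 0, 0.13],
    [0, 0, 0.2],
    [0, 0, 0.2],
    [0, 0, 0.2]
  ],
  "dr": [
    [0, 0, 0],
    [0, 0, 0],
    [0, 0, 0],
    [0, 0, 0],
    [0, 0, 0],
    [0, 0, 0],
    [0, 0, 0],
    [0, 0, 0]
  ],
  "jaw": [0.75, 0.75, 0.75, 0.75, 0.75, 0.75, 0.75, 0.75]
}}

```text
time: 11.22
tool_pos: [0.5871, -0.2025, 0.1168]
tool_rot: [3.139, 0.001, 1.533]
contact_force: [-0.8, 0.2, -0.6]
opening: 0.0686
grip_force: 0.0
```

>>> {"method": "apply_moves", "body": {
  "delta_pos": [
    [-0.04, 0.05, 0],
    [-0.08, 0.1, 0],
    [-0.109, 0.151, 0],
    [-0.109, 0.151, 0],
    [-0.109, 0.151, 0],
    [-0.109, 0.151, 0],
    [-0.109, 0.151, 0]
  ],
  "dr": [
    [0, 0, 0],
    [0, 0, 0],
    [0, 0, 0],
    [0, 0, 0],
    [0, 0, 0],
    [0, 0, 0],
    [0, 0, 0]
  ],
  "jaw": [0, 0, 0, 0, 0, 0, 0]
}}

```text
time: 11.8
tool_pos: [0.543, -0.1427, 0.1149]
tool_rot: [-3.141, 0.0, 1.533]
contact_force: [0.3, 0.7, 0.3]
opening: 0.0269
grip_force: 0.0
```

```bash
python3 - <<'E'
from h import *
s=telemetry.observe(); print(s["time"],s["tool_pos"],s["tool_rot"],s["opening"])
c=cam("top"); im=eyes.read_camera("top"); np.save("t7.npy",im)
save("t7.png",im[150:260,290:420],5)
E
```

```text
11.8 [ 0.54304759 -0.14274566  0.11488232] [-3.14134727e+00  4.47150586e-06  1.53282503e+00] 0.026934690980703956
```

View pics/t7.png

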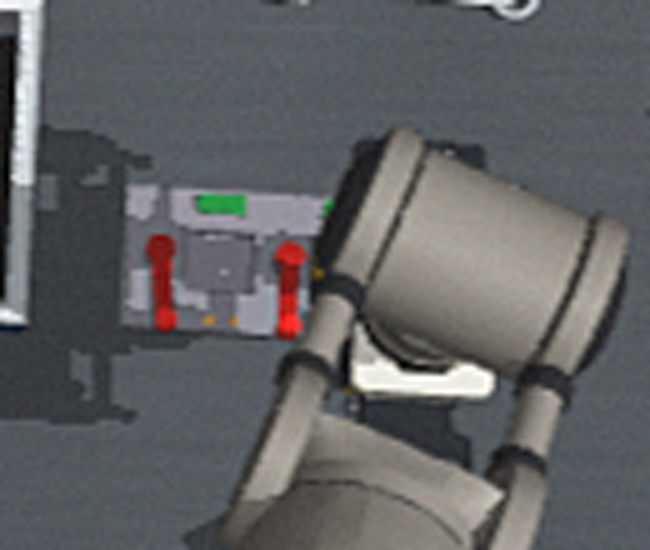

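The arm hides the base from the top camera, and the other two levers are still open. I'll lower the closed fingers and push lever 3.

>>> {"method": "apply_moves", "body": {
  "delta_pos": [
    [0, 0, -0.04],
    [0, 0, -0.09],
    [0, 0, -0.09],
    [0, 0, -0.09],
    [0.01, -0.03, -0.09],
    [0.02, -0.06, -0.09],
    [0.033, -0.095, -0.09],
    [0.033, -0.095, -0.09]
  ],
  "dr": [
    [0, 0, 0],
    [0, 0, 0],
    [0, 0, 0],
    [0, 0, 0],
    [0, 0, 0],
    [0, 0, 0],
    [0, 0, 0],
    [0, 0, 0]
  ],
  "jaw": [0, 0, 0, 0, 0, 0, 0, 0]
}}

```text
time: 12.52
tool_pos: [0.5577, -0.182, 0.0805]
tool_rot: [3.138, -0.0, 1.532]
contact_force: [2.3, 0.7, -0.1]
opening: 0.0006
grip_force: 0.6
```

>>> {"method": "apply_moves", "body": {
  "delta_pos": [
    [-0.04, 0.02, 0],
    [-0.078, 0.01, 0],
    [-0.078, -0.03, 0],
    [-0.078, -0.062, 0],
    [-0.078, -0.062, 0],
    [-0.04, -0.064, 0],
    [-0.02, -0.065, 0],
    [-0.02, -0.065, 0]
  ],
  "dr": [
    [0, 0, 0],
    [0, 0, 0],
    [0, 0, 0],
    [0, 0, 0],
    [0, 0, 0],
    [0, 0, 0],
    [0, 0, 0],
    [0, 0, 0]
  ],
  "jaw": [0, 0, 0, 0, 0, 0, 0, 0]
}}

```text
time: 13.18
tool_pos: [0.5481, -0.2077, 0.0796]
tool_rot: [-3.14, 0.002, 1.532]
contact_force: [-2.9, -2.1, 1.3]
opening: 0.0005
grip_force: 1.5
```

>>> {"method": "apply_moves", "body": {
  "delta_pos": [
    [0.01, 0, 0],
    [0.02, 0, 0],
    [0.025, 0, 0],
    [0.03, 0, 0],
    [0.035, 0, 0],
    [0.035, 0, 0]
  ],
  "dr": [
    [0, 0, 0],
    [0, 0, 0],
    [0, 0, 0],
    [0, 0, 0],
    [0, 0, 0],
    [0, 0, 0]
  ],
  "jaw": [0, 0, 0, 0, 0, 0]
}}

```text
time: 13.68
tool_pos: [0.5623, -0.2061, 0.0796]
tool_rot: [3.141, 0.0, 1.533]
contact_force: [-2.4, -1.3, -0.4]
opening: 0.0004
grip_force: 1.0
```

>>> {"method": "apply_moves", "body": {
  "delta_pos": [
    [0.005, 0, 0],
    [0.01, 0, 0],
    [0.01, 0, 0],
    [0.01, 0, 0]
  ],
  "dr": [
    [0, 0, 0],
    [0, 0, 0],
    [0, 0, 0],
    [0, 0, 0]
  ],
  "jaw": [0, 0, 0, 0]
}}

```text
time: 14.02
tool_pos: [0.5636, -0.2061, 0.0793]
tool_rot: [-3.137, -0.0, 1.533]
contact_force: [-10.9, -3.1, 4.2]
opening: 0.0002
grip_force: 5.6
```

>>> {"method": "apply_moves", "body": {
  "delta_pos": [
    [-0.06, 0, 0],
    [-0.06, 0, 0.09],
    [-0.06, 0.09, 0.09],
    [-0.05, 0.18, 0.09],
    [-0.05, 0.27, 0.09],
    [-0.05, 0.36, 0.09],
    [-0.05, 0.36, 0.09],
    [-0.05, 0.36, 0.09]
  ],
  "dr": [
    [0, 0, 0],
    [0, 0, 0],
    [0, 0, 0],
    [0, 0, 0],
    [0, 0, 0],
    [0, 0, 0],
    [0, 0, 0],
    [0, 0, 0]
  ],
  "jaw": [0, 0, 0, 0, 0, 0, 0, 0]
}}

```text
time: 14.68
tool_pos: [0.5465, -0.0599, 0.1159]
tool_rot: [3.14, -0.0, 1.537]
contact_force: [0.2, 0.2, 1.0]
opening: 0.0007
grip_force: 0.0
```

```bash
python3 - <<'E'
from h import *
s=telemetry.observe(); print(s["time"],s["tool_pos"],s["tool_rot"],s["opening"])
c=cam("wrist"); im=eyes.read_camera("wrist"); c=cam("wrist")
for k in blobs(im,(0,150,80),(8,255,255),150): print("red",rect(c,k,.08))
E
```

```text
14.6833 [ 0.54651716 -0.05990447  0.11591869] [ 3.13996536e+00 -3.60830086e-04  1.53702617e+00] 0.0006744665795670975
red (array([351.2, 147.8]), array([ 0.571 , -0.0082]), array([0.017 , 0.0584]), np.float64(-79.8))
```

>>> {"method": "apply_moves", "body": {
  "delta_pos": [
    [0, 0, -0.04],
    [0, 0, -0.09],
    [0, 0, -0.09],
    [0, 0, -0.09],
    [0.01, -0.03, -0.09],
    [0.02, -0.065, -0.09],
    [0.031, -0.1, -0.09],
    [0.031, -0.1, -0.09]
  ],
  "dr": [
    [0, 0, 0],
    [0, 0, 0],
    [0, 0, 0],
    [0, 0, 0],
    [0, 0, 0],
    [0, 0, 0],
    [0, 0, 0],
    [0, 0, 0]
  ],
  "jaw": [0, 0, 0, 0, 0, 0, 0, 0]
}}

```text
time: 15.4
tool_pos: [0.5614, -0.1036, 0.0807]
tool_rot: [3.135, -0.002, 1.531]
contact_force: [6.0, 5.1, -1.6]
opening: 0.0002
grip_force: 3.1
```

>>> {"method": "apply_moves", "body": {
  "delta_pos": [
    [-0.04, 0.02, 0],
    [-0.078, 0.01, 0],
    [-0.078, -0.03, 0],
    [-0.078, -0.062, 0],
    [-0.078, -0.062, 0],
    [-0.04, -0.064, 0],
    [-0.02, -0.065, 0],
    [-0.02, -0.065, 0]
  ],
  "dr": [
    [0, 0, 0],
    [0, 0, 0],
    [0, 0, 0],
    [0, 0, 0],
    [0, 0, 0],
    [0, 0, 0],
    [0, 0, 0],
    [0, 0, 0]
  ],
  "jaw": [0, 0, 0, 0, 0, 0, 0, 0]
}}

```text
time: 16.07
tool_pos: [0.5507, -0.1297, 0.0796]
tool_rot: [-3.141, 0.001, 1.532]
contact_force: [-2.8, -2.1, 0.5]
opening: 0.0004
grip_force: 1.3
```

>>> {"method": "apply_moves", "body": {
  "delta_pos": [
    [0.01, 0, 0],
    [0.02, 0, 0],
    [0.025, 0, 0],
    [0.03, 0, 0],
    [0.035, 0, 0],
    [0.04, 0, 0],
    [0.044, 0, 0],
    [0.044, 0, 0]
  ],
  "dr": [
    [0, 0, 0],
    [0, 0, 0],
    [0, 0, 0],
    [0, 0, 0],
    [0, 0, 0],
    [0, 0, 0],
    [0, 0, 0],
    [0, 0, 0]
  ],
  "jaw": [0, 0, 0, 0, 0, 0, 0, 0]
}}

```text
time: 16.73
tool_pos: [0.5663, -0.1282, 0.0793]
tool_rot: [-3.137, 0.0, 1.534]
contact_force: [-9.0, -3.4, 4.1]
opening: 0.0001
grip_force: 4.7
```

>>> {"method": "apply_moves", "body": {
  "delta_pos": [
    [-0.05, 0, 0],
    [-0.05, 0, 0.06],
    [-0.05, 0, 0.16],
    [-0.05, 0, 0.26],
    [-0.05, 0, 0.36],
    [-0.05, 0, 0.43],
    [-0.05, 0, 0.43]
  ],
  "dr": [
    [0, 0, 0],
    [0, 0, 0],
    [0, 0, -0.2],
    [0, 0, -0.4],
    [0, 0, -0.6],
    [0, 0, -0.8],
    [0, 0, -1]
  ],
  "jaw": [0.2, 0.3, 0.4, 0.5, 0.6, 0.6, 0.6]
}}

```text
time: 17.32
tool_pos: [0.5514, -0.1285, 0.2592]
tool_rot: [3.127, -0.004, 1.029]
contact_force: [0.2, 0.5, -0.5]
opening: 0.0423
grip_force: 0.0
```

>>> {"method": "apply_moves", "body": {
  "delta_pos": [
    [-0.05, 0.09, 0],
    [-0.1, 0.18, 0],
    [-0.15, 0.27, 0],
    [-0.2, 0.36, 0],
    [-0.25, 0.46, 0],
    [-0.25, 0.46, 0]
  ],
  "dr": [
    [0, 0, -0.2],
    [0, 0, -0.4],
    [0, 0, -0.6],
    [0, 0, -0.8],
    [0, 0, -1],
    [0, 0, -1]
  ],
  "jaw": [0.6, 0.6, 0.6, 0.6, 0.6, 0.6]
}}

```text
time: 17.82
tool_pos: [0.4453, 0.0612, 0.2523]
tool_rot: [-3.139, -0.002, 0.531]
contact_force: [0.1, 0.3, 0.2]
opening: 0.0555
grip_force: 0.0
```

>>> {"method": "apply_moves", "body": {
  "delta_pos": [
    [-0.05, 0.09, 0],
    [-0.1, 0.18, 0],
    [-0.15, 0.27, 0],
    [-0.2, 0.36, 0],
    [-0.25, 0.46, 0],
    [-0.25, 0.46, 0],
    [-0.25, 0.46, 0],
    [-0.25, 0.46, 0]
  ],
  "dr": [
    [0, 0, -0.2],
    [0, 0, -0.4],
    [0, 0, -0.6],
    [0, 0, -0.8],
    [0, 0, -1],
    [0, 0, -1],
    [0, 0, -1],
    [0, 0, -1]
  ],
  "jaw": [0.6, 0.6, 0.6, 0.6, 0.6, 0.6, 0.6, 0.6]
}}

```text
time: 18.48
tool_pos: [0.3481, 0.2407, 0.2518]
tool_rot: [-3.141, -0.001, 0.037]
contact_force: [0.4, 0.1, 0.4]
opening: 0.0552
grip_force: 0.0
```

```bash
python3 - <<'E'
from h import *
c=cam("top"); im=eyes.read_camera("top"); np.save("t8.npy",im)
for k in blobs(im,(0,150,100),(6,255,255),20): print("red",rect(c,k,.075))
for o in labels(im,c,.064): print(*o)
s=telemetry.observe(); print(s["time"],s["tool_pos"],s["tool_rot"],s["qpos"])
w=eyes.read_camera("wrist"); np.save("w8.npy",w); cw=cam("wrist")
for k in blobs(w,(8,150,120),(17,255,255),40): print("orange",rect(cw,k,.108))
a=cv2.resize(im[165:235,290:400],(640,407),interpolation=cv2.INTER_CUBIC)[:200]
a=cv2.resize(im[170:225,300:400],(640,352),interpolation=cv2.INTER_CUBIC)
cv2.imwrite("pics/w8.png",cv2.resize(np.vstack([w,a])[:,:,::-1],(510,600)))
E
```

```text
red (array([469.7, 160.1]), array([ 0.7271, -0.4629]), array([0.1562, 0.2361]), np.float64(-15.1))
red (array([271.5, 111.5]), array([0.8645, 0.1576]), array([0.1039, 0.1324]), np.float64(-88.3))
red (array([202. , 109.5]), array([0.8646, 0.3752]), array([0.1068, 0.1324]), np.float64(-88.3))
red (array([491.1, 123. ]), array([ 0.8471, -0.5313]), array([0.014 , 0.2558]), np.float64(-15.2))
red (array([477.5, 260.6]), array([ 0.4174, -0.4827]), array([0.0238, 0.0963]), np.float64(-49.3))
red (array([321.5, 206. ]), array([ 0.5706, -0.0063]), array([0.0153, 0.0555]), np.float64(-88.4))
red (array([378. , 202.5]), array([ 0.5862, -0.1793]), array([0.0155, 0.043 ]), np.float64(0.5))
red (array([515.6, 302.8]), array([ 0.2945, -0.5955]), array([0.0162, 0.0184]), np.float64(-27.7))
red (array([349. , 200.5]), array([ 0.5899, -0.0902]), array([0.0155, 0.0246]), np.float64(1.1))
18.5333 [0.34848169 0.23994841 0.25173075] [-3.14134114e+00 -1.12254141e-03  3.54903142e-02] [ 4.21580236e-01  1.31062567e-01  1.73499383e+00 -1.98362370e-04
  1.27440164e+00  1.95694394e+00]
orange (array([255. , 202.9]), array([0.3332, 0.3035]), array([0.0152, 0.0413]), np.float64(89.9))
```

View pics/w8.png

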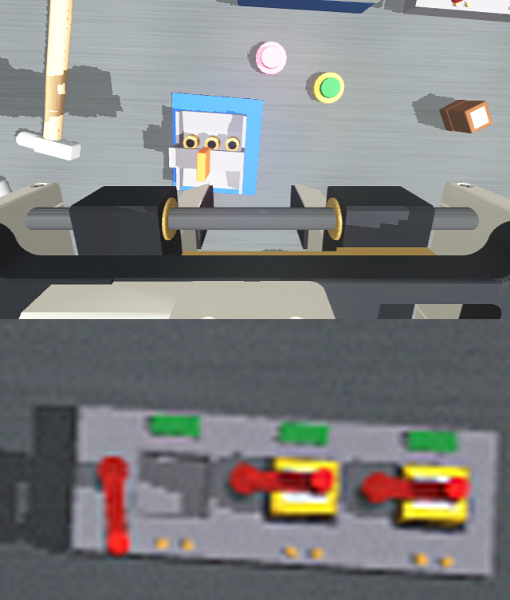

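The top crop shows both red levers lying shut over the relays in pockets 2 and 3. The wrist view shows the tray with its orange fin at about (203,164). I'll move closer to measure the fin, and measure the hopper rim from the top image.

>>> {"method": "apply_moves", "body": {
  "delta_pos": [
    [-0.02, 0.08, -0.05],
    [-0.04, 0.16, -0.12],
    [-0.04, 0.16, -0.12],
    [-0.04, 0.16, -0.12],
    [-0.04, 0.16, -0.12]
  ],
  "dr": [
    [0, 0, -0.13],
    [0, 0, -0.13],
    [0, 0, -0.13],
    [0, 0, -0.13],
    [0, 0, -0.13]
  ],
  "jaw": [0.6, 0.6, 0.6, 0.6, 0.6]
}}

```text
time: 19.0
tool_pos: [0.3328, 0.3032, 0.2037]
tool_rot: [3.141, -0.0, -0.032]
contact_force: [0.7, -0.8, 0.1]
opening: 0.0554
grip_force: 0.0
```

```bash
python3 - <<'E'
from h import *
s=telemetry.observe(); print(s["time"],s["tool_pos"],s["tool_rot"])
w=eyes.read_camera("wrist"); np.save("w9.npy",w); c=cam("wrist")
k=max(blobs(w,(5,120,100),(18,255,255),60),key=cv2.contourArea); print("orange",rect(c,k,.108),cv2.boundingRect(k))
for k in blobs(w,(100,130,80),(125,255,255),1500)[:2]: print("blue",rect(c,k,.004))
im=np.load("t8.npy"); ct=cam("top")
v=cv2.cvtColor(im,cv2.COLOR_RGB2HSV); m=cv2.inRange(v,(0,0,170),(179,50,255)); m[:, :200]=0;m[:,320:]=0;m[:130]=0;m[230:]=0
cs,_=cv2.findContours(m,cv2.RETR_EXTERNAL,cv2.CHAIN_APPROX_NONE); print("hopper",rect(ct,max(cs,key=cv2.contourArea),.12))
save("w9.png",w[120:300,200:440],3.3)
E
```

```text
19.0 [0.33279366 0.30315798 0.20365491] [ 3.14114801e+00 -2.23584249e-04 -3.20481139e-02]
orange (array([312., 205.]), array([0.3309, 0.3075]), array([0.0104, 0.044 ]), np.float64(88.2)) (306, 181, 13, 49)
blue (array([316.3, 176. ]), array([0.3336, 0.3034]), array([0.1489, 0.1688]), np.float64(87.6))
hopper (array([262.7, 179.5]), array([0.6409, 0.1722]), array([0.2005, 0.2023]), np.float64(-0.4))
```

View pics/w9.png

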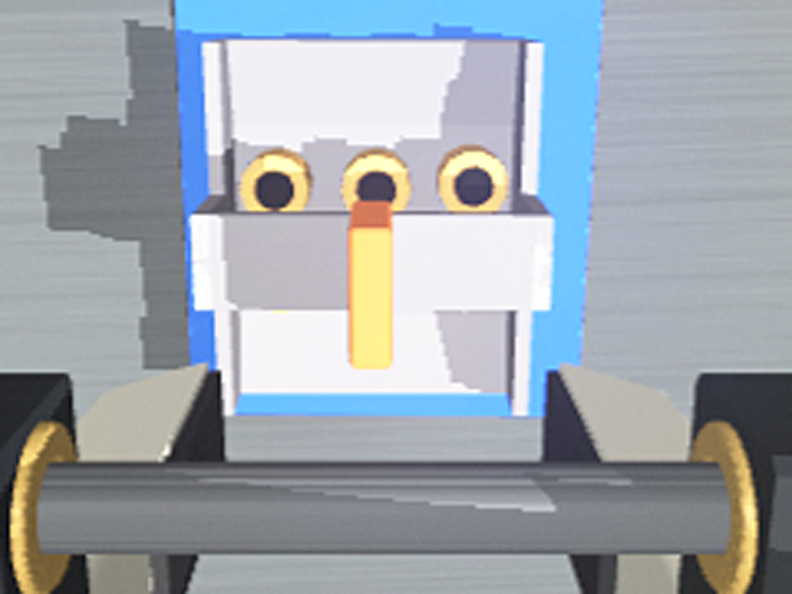

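```bash
python3 - <<'E'
from h import *
c=cam("wrist"); s=telemetry.observe(); print(s["tool_pos"])
q=(np.array([(348,228),(392,228),(391,369),(349,369)],float)+.5)/3.3-.5+[200,120]
P=ray(c,q,.108); print(P.round(4),P.mean(0).round(4))
# hopper inner rim (dark interior) from top
im=np.load("t8.npy"); ct=cam("top"); v=im.max(2)
for r in (160,175,190): 
    row=v[r,215:310].astype(int); i=np.where(row>150)[0]+215; print(r,i, ray(ct,[(i.min(),r),(i.max()+1,r)],.12)[:,1].round(4))
for q in (245,260,275):
    col=v[135:225,q].astype(int); i=np.where(col>150)[0]+135; print(q,i,ray(ct,[(q,i.min()),(q,i.max()+1)],.12)[:,0].round(4))
E
```

```text
[0.33303157 0.30311853 0.20412299]
[[0.3462 0.3129 0.108 ]
 [0.3458 0.3013 0.108 ]
 [0.3063 0.3028 0.108 ]
 [0.3067 0.3143 0.108 ]] [0.3263 0.3078 0.108 ]
160 [231 232 233 234 235 294 295 296 297] [0.2695 0.0686]
175 [230 231 232 233 234 293 294 295 296] [0.2703 0.0702]
190 [229 230 231 232 233 292 293 294 295] [0.2712 0.0718]
245 [146 147 148 149 208 209 210 211] [0.7408 0.5413]
260 [147 148 149 150 209 210 211 212] [0.739  0.5395]
275 [135 136 137 138 139 140 141 143 147 148 149 150 210 211 212 213] [0.7773 0.5378]
```

>>> {"method": "apply_moves", "body": {
  "delta_pos": [
    [-0.017, 0.012, -0.08],
    [-0.017, 0.012, -0.16],
    [-0.017, 0.012, -0.24],
    [-0.017, 0.012, -0.3],
    [-0.017, 0.012, -0.325],
    [-0.017, 0.012, -0.325],
    [-0.017, 0.012, -0.325]
  ],
  "dr": [
    [0, 0, 0],
    [0, 0, 0],
    [0, 0, 0],
    [0, 0, 0],
    [0, 0, 0],
    [0, 0, 0],
    [0, 0, 0]
  ],
  "jaw": [0.6, 0.6, 0.6, 0.6, 0.6, 0.6, 0.6]
}}

```text
time: 19.63
tool_pos: [0.3262, 0.3082, 0.0742]
tool_rot: [-3.141, -0.001, -0.033]
contact_force: [0.2, 0.3, 0.6]
opening: 0.0548
grip_force: 0.0
```

>>> {"method": "apply_moves", "body": {
  "delta_pos": [
    [0, 0, 0],
    [0, 0, 0],
    [0, 0, 0],
    [0, 0, 0],
    [0, 0, 0],
    [0, 0, 0],
    [0, 0, 0],
    [0, 0, 0]
  ],
  "dr": [
    [0, 0, 0],
    [0, 0, 0],
    [0, 0, 0],
    [0, 0, 0],
    [0, 0, 0],
    [0, 0, 0],
    [0, 0, 0],
    [0, 0, 0]
  ],
  "jaw": [0, 0, 0, 0, 0, 0, 0, 0],
  "force": 60
}}

```text
time: 20.3
tool_pos: [0.325, 0.3085, 0.0735]
tool_rot: [3.141, 0.0, -0.032]
contact_force: [-1.4, -2.7, 3.4]
opening: 0.0116
grip_force: 60.0
```

>>> {"method": "apply_moves", "body": {
  "delta_pos": [
    [0, 0, 0.02],
    [0, 0, 0.05],
    [0, 0, 0.09],
    [0, 0, 0.14],
    [0, 0, 0.2],
    [0, 0, 0.26],
    [0, 0, 0.32],
    [0, 0, 0.37]
  ],
  "dr": [
    [0, 0, 0],
    [0, 0, 0],
    [0, 0, 0],
    [0, 0, 0],
    [0, 0, 0],
    [0, 0, 0],
    [0, 0, 0],
    [0, 0, 0]
  ],
  "jaw": [0, 0, 0, 0, 0, 0, 0, 0]
}}

```text
time: 20.97
tool_pos: [0.3248, 0.3087, 0.2233]
tool_rot: [-3.141, -0.0, -0.032]
contact_force: [-0.4, 0.9, -2.5]
opening: 0.0118
grip_force: 60.0
```

>>> {"method": "apply_moves", "body": {
  "delta_pos": [
    [0.02, -0.01, 0.03],
    [0.06, -0.03, 0.05],
    [0.11, -0.05, 0.07],
    [0.17, -0.07, 0.09],
    [0.23, -0.1, 0.1],
    [0.29, -0.12, 0.1],
    [0.36, -0.15, 0.1],
    [0.42, -0.17, 0.1]
  ],
  "dr": [
    [0, 0, 0],
    [0, 0, 0],
    [0, 0, 0],
    [0, 0, 0],
    [0, 0, 0],
    [0, 0, 0],
    [0, 0, 0],
    [0, 0, 0]
  ],
  "jaw": [0, 0, 0, 0, 0, 0, 0, 0]
}}

```text
time: 21.63
tool_pos: [0.4941, 0.2396, 0.2615]
tool_rot: [3.141, 0.001, -0.032]
contact_force: [0.5, 1.0, -4.1]
opening: 0.0115
grip_force: 60.0
```

>>> {"method": "apply_moves", "body": {
  "delta_pos": [
    [0.06, -0.03, 0.03],
    [0.12, -0.05, 0.05],
    [0.19, -0.08, 0.05],
    [0.25, -0.1, 0.05],
    [0.31, -0.12, 0.05],
    [0.36, -0.14, 0.05],
    [0.4, -0.16, 0.05],
    [0.42, -0.17, 0.05]
  ],
  "dr": [
    [0, 0, 0],
    [0, 0, 0],
    [0, 0, 0],
    [0, 0, 0],
    [0, 0, 0],
    [0, 0, 0],
    [0, 0, 0],
    [0, 0, 0]
  ],
  "jaw": [0, 0, 0, 0, 0, 0, 0, 0]
}}

```text
time: 22.3
tool_pos: [0.6623, 0.1713, 0.2801]
tool_rot: [3.141, 0.002, -0.033]
contact_force: [-0.7, -0.2, -3.7]
opening: 0.0116
grip_force: 60.0
```

```bash
python3 - <<'E'
from h import *
s=telemetry.observe(); print(s["time"],s["tool_pos"],s["tool_rot"],s["qpos"],s["opening"])
w=eyes.read_camera("wrist"); np.save("w10.npy",w); save("w10.png",w)
E
```

```text
22.3 [0.6623372  0.17130566 0.28009727] [ 3.14071639e+00  1.97420592e-03 -3.30281597e-02] [ 1.41427592e-01  6.33144952e-01  9.01648353e-01 -5.20669319e-04
  1.60889568e+00  1.74523193e+00] 0.011626245329783999
```

View pics/w10.png

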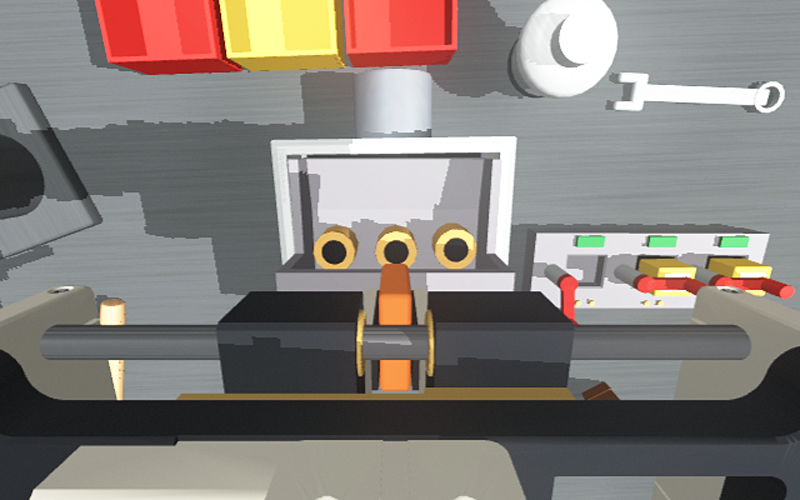

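The tray is centred over the hopper with three bushes visible at (335,248), (396,248) and (455,245). Both relays are still locked. I'll tip about -y.

>>> {"method": "apply_moves", "body": {
  "delta_pos": [
    [0, 0, 0],
    [0, 0, 0],
    [0, 0, 0],
    [0, 0, 0],
    [0, 0, 0],
    [0, 0, 0],
    [0, 0, -0.02],
    [0, 0, -0.04]
  ],
  "dr": [
    [0, -0.1, 0],
    [0, -0.25, 0],
    [0, -0.4, 0],
    [0, -0.55, 0],
    [0, -0.7, 0],
    [0, -0.8, 0],
    [0, -0.9, 0],
    [0, -1, 0]
  ],
  "jaw": [0, 0, 0, 0, 0, 0, 0, 0]
}}

```text
time: 23.02
tool_pos: [0.6597, 0.1732, 0.2657]
tool_rot: [-3.124, -0.501, -0.036]
contact_force: [0.3, -0.1, -4.1]
opening: 0.0118
grip_force: 60.0
```

>>> {"method": "apply_moves", "body": {
  "delta_pos": [
    [0, 0, -0.03],
    [0, 0, -0.06],
    [0, 0, -0.09],
    [0, 0, -0.12],
    [0, 0, -0.12],
    [0, 0, -0.12],
    [0, 0, -0.12],
    [0, 0, -0.12]
  ],
  "dr": [
    [0, -0.12, 0],
    [0, -0.25, 0],
    [0, -0.37, 0],
    [0, -0.5, 0],
    [0, -0.63, 0],
    [0, -0.75, 0],
    [0, -0.88, 0],
    [0, -1, 0]
  ],
  "jaw": [0, 0, 0, 0, 0, 0, 0, 0]
}}

```text
time: 23.68
tool_pos: [0.6445, 0.2268, 0.2282]
tool_rot: [-2.878, -0.792, -0.347]
contact_force: [0.8, 0.4, -1.5]
opening: 0.0118
grip_force: 60.0
```

>>> {"method": "apply_moves", "body": {
  "delta_pos": [
    [0, 0, 0],
    [0, 0, 0],
    [0, 0, 0],
    [0, 0, 0],
    [0, 0, 0],
    [0, 0, 0],
    [0, 0, 0],
    [0, 0, 0]
  ],
  "dr": [
    [0, -0.1, 0],
    [0, -0.2, 0],
    [0, -0.3, 0],
    [0, -0.3, 0],
    [0, -0.3, 0],
    [0, -0.3, 0],
    [0, -0.3, 0],
    [0, -0.3, 0]
  ],
  "jaw": [0, 0, 0, 0, 0, 0, 0, 0]
}}

```text
time: 24.35
tool_pos: [0.6491, 0.2443, 0.2578]
tool_rot: [-2.745, -0.806, -0.479]
contact_force: [-0.3, 0.6, -2.7]
opening: 0.0119
grip_force: 60.0
```

```bash
python3 - <<'E'
from h import *
s=telemetry.observe(); print(s["time"],s["tool_pos"],s["tool_rot"],s["qpos"],s["opening"],R.from_euler('xyz',s["tool_rot"]).as_matrix()[:,2])
w=eyes.read_camera("wrist"); sc=eyes.read_camera("scene")
cv2.imwrite("pics/w11.png",cv2.resize(np.vstack([w,cv2.resize(sc[120:320,240:560],(640,400))])[:,:,::-1],(480,600)))
E
```

```text
24.35 [0.64908218 0.24429902 0.25776146] [-2.74475585 -0.80572876 -0.47861234] [ 0.35734924  0.32891709  1.80183985 -0.99569496  0.28317776  3.10473233] 0.011851087093589296 [ 0.76852817  0.03668048 -0.63876365]
```

View pics/w11.png

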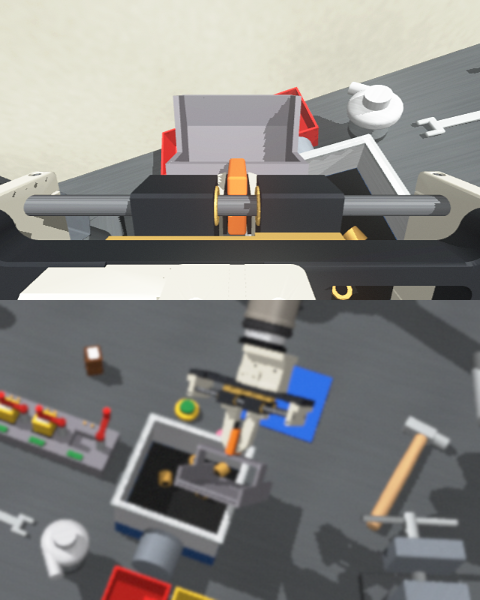

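The tilt stopped at 50° because joints 4, 5 and 6 reached their limits, and the tool drifted to y=0.244. At least two brass rings show in the hopper and at least one may still be in the tray. I'll fit the arm's kinematics from logged poses and find a reachable steep pose.

```bash
cat > kin.py <<'E'
from h import *
from scipy.optimize import least_squares
def fk(q,p):
    d,L1,L2,a,Lt,al=p
    Ry=lambda t:R.from_euler('y',t); Rz=lambda t:R.from_euler('z',t)
    A=Rz(q[0])*Ry(q[1]); P=np.r_[0,0,d]+A.apply([0,0,L1]); A=A*Ry(q[2]); P=P+A.apply([a,0,0])+A.apply([0,0,L2])
    A=A*Rz(q[3])*Ry(q[4]); P=P+A.apply([0,0,Lt]); A=A*Rz(q[5]+al); return P,A
s=telemetry.observe()
D=[([-1.27198826,.34264447,1.5248674,0,1.27540037,-.14597815],[.22581732,-.47357813,.22613779]),
([.42158,.13106,1.73499,-.0002,1.2744,1.95694],[.34848,.23995,.25173]),
([.141428,.633145,.901648,-.0005,1.608896,1.745232],[.662337,.171306,.280097]),
([0.35734924,0.32891709,1.80183985,-0.99569496,0.28317776,3.10473233],[0.64908218,0.24429902,0.25776146])]
f=lambda p:np.concatenate([fk(q,[*p,0])[0]-x for q,x in D])
r=least_squares(f,[.3,.45,.4,0,.25]); p=[*r.x,0]
# flange zero angle from pose 3
P,A=fk(D[2][0],p); Rm=R.from_euler('xyz',[3.1407,.00197,-.03303]); p[5]=(A.inv()*Rm).as_rotvec()[2]
E
python3 - <<'E'
from kin import *
print(np.round(p,4),np.abs(r.fun).max())
P,A=fk(s["qpos"],p); print(P,A.as_euler('xyz'),s["tool_pos"],s["tool_rot"])
c=cam("top"); im=eyes.read_camera("top"); sc=eyes.read_camera("scene"); cs=cam("scene"); np.save("t12.npy",im); np.save("s12.npy",sc)
for k in blobs(im,(12,90,60),(28,255,255),4): 
    q=cv2.minAreaRect(k)[0]; print("top",np.round(q),cv2.contourArea(k),ray(c,q,.06)[0].round(3))
for k in blobs(sc,(12,90,60),(28,255,255),4):
    q=cv2.minAreaRect(k)[0]; print("scene",np.round(q),cv2.contourArea(k),ray(cs,q,.06)[0].round(3))
E
```

```text
[-0.0255  0.5779  0.3357 -0.0628  0.2436  1.5708] 0.07632110347902256
[0.65985517 0.1856259  0.2408435 ] [-2.74447404 -0.80590046 -0.47845479] [0.6491125  0.24453796 0.25789285] [-2.74447689 -0.80590161 -0.47845084]
top [ 24. 331.] 1913.0 [0.172 0.872 0.06 ]
top [238. 110.] 1315.5 [0.87  0.266 0.06 ]
top [  8. 141.] 928.0 [0.75  0.979 0.06 ]
top [145. 241.] 531.0 [0.449 0.531 0.06 ]
top [280. 250.] 169.0 [0.433 0.115 0.06 ]
top [276. 187.] 40.0 [0.628 0.135 0.06 ]
top [360. 203.] 35.5 [ 0.585 -0.124  0.06 ]
top [384. 208.] 28.0 [ 0.573 -0.202  0.06 ]
top [ 18. 300.] 23.0 [0.263 0.899 0.06 ]
top [ 14. 288.] 22.5 [0.298 0.913 0.06 ]
top [253. 188.] 21.5 [0.621 0.207 0.06 ]
top [233. 166.] 17.5 [0.691 0.274 0.06 ]
top [243. 199.] 13.5 [0.586 0.236 0.06 ]
top [229. 184.] 13.5 [0.634 0.284 0.06 ]
top [264. 204.] 13.0 [0.572 0.17  0.06 ]
top [357. 198.] 8.0 [ 0.6   -0.116  0.06 ]
top [ 31. 283.] 7.0 [0.314 0.865 0.06 ]
top [ 28. 298.] 5.5 [0.269 0.87  0.06 ]
top [  8. 301.] 4.5 [0.26  0.928 0.06 ]
top [ 39. 297.] 4.5 [0.274 0.838 0.06 ]
top [387. 200.] 4.5 [ 0.598 -0.209  0.06 ]
scene [597.  82.] 6777.5 [-0.234  0.733  0.06 ]
scene [623. 278.] 4368.5 [0.489 0.853 0.06 ]
scene [368. 343.] 2315.0 [0.89  0.273 0.06 ]
scene [506. 237.] 473.5 [0.473 0.542 0.06 ]
scene [564.  40.] 384.5 [-0.41   0.602  0.06 ]
scene [405. 186.] 140.0 [0.407 0.233 0.06 ]
scene [268. 204.] 114.5 [ 0.606 -0.118  0.06 ]
scene [243. 195.] 110.5 [ 0.604 -0.196  0.06 ]
scene [364. 193.] 89.0 [0.474 0.128 0.06 ]
scene [350. 238.] 76.0 [0.629 0.136 0.06 ]
scene [388. 233.] 67.0 [0.576 0.229 0.06 ]
scene [394. 214.] 63.0 [0.51  0.231 0.06 ]
scene [302. 164.] 47.0 [ 0.442 -0.076  0.06 ]
scene [273. 195.] 22.0 [ 0.574 -0.117  0.06 ]
scene [489. 270.] 20.0 [0.59  0.515 0.06 ]
scene [248. 186.] 17.5 [ 0.571 -0.197  0.06 ]
scene [367. 226.] 15.5 [0.576 0.169 0.06 ]
```

```bash
python3 - <<'E'
t=open("kin.py").read()
t=t.replace("d,L1,L2,a,Lt,al=p","d,L1,L2,a,Lt,b1,b2,al=p").replace("P=np.r_[0,0,d]+A.apply([0,0,L1])","P=np.r_[0,0,d]+A.apply([0,b1,L1])").replace("P=P+A.apply([0,0,Lt])","P=P+A.apply([0,b2,Lt])").replace("[.3,.45,.4,0,.25]","[.3,.45,.4,0,.25,.03,.03]").replace("p[5]=","p[7]=")
open("kin.py","w").write(t)
E
python3 - <<'E'
from kin import *
print(np.round(p,4),np.abs(r.fun).max())
lo=np.array([-2.53,-.77,.04,-1,.28,-3.11]);hi=np.array([2.53,2.02,2.7,4.14,2.66,3.11])
def ik(P,Rt,q0):
    g=lambda q:np.r_[(fk(q,p)[0]-P)*5,(fk(q,p)[1].inv()*Rt).as_rotvec()]
    k=least_squares(g,np.clip(q0,lo+.03,hi-.03),bounds=(lo+.02,hi-.02)); return k.x,k.cost
q3=D[2][0]
# tray rest orientation in tool: pose yaw psi, tilt about horizontal axis through tool y, tilt th
for th in (50,57,62):
  for psi in (-.4,0,.2,.4,.6):
    for z in (.24,.3):
      for x in (.62,.66,.70):
        Rt=R.from_euler('z',psi)*R.from_euler('y',-np.radians(th))*R.from_euler('x',np.pi)
        q,c=ik([x,.173,z],Rt,q3)
        if c<1e-5: print(th,psi,z,x,np.round(q,2))
E
```

```text
[ 0.2229  0.5062  0.3796  0.0465  0.3181  0.0764 -0.      1.5708] 4.7683326659941905e-06
50 -0.4 0.3 0.66 [ 0.4   0.35  1.62 -0.97  0.73  2.98]
50 -0.4 0.3 0.7 [ 0.37  0.41  1.53 -0.93  0.73  2.92]
50 0 0.3 0.62 [ 0.25  0.18  1.87 -0.68  0.3   2.39]
50 0 0.3 0.66 [ 0.22  0.25  1.78 -0.6   0.3   2.3 ]
50 0 0.3 0.7 [ 0.21  0.31  1.69 -0.52  0.32  2.2 ]
50 0.4 0.24 0.62 [0.   0.25 1.98 1.32 0.31 0.  ]
50 0.4 0.24 0.66 [0.   0.31 1.88 1.22 0.32 0.1 ]
50 0.4 0.24 0.7 [0.   0.38 1.78 1.12 0.33 0.21]
50 0.4 0.3 0.62 [0.   0.16 1.89 0.89 0.39 0.46]
50 0.4 0.3 0.66 [0.   0.23 1.8  0.85 0.4  0.5 ]
50 0.4 0.3 0.7 [0.   0.3  1.7  0.8  0.42 0.55]
50 0.6 0.24 0.62 [-0.1   0.28  1.94  1.26  0.54 -0.13]
50 0.6 0.24 0.66 [-0.09  0.34  1.84  1.2   0.55 -0.06]
50 0.6 0.24 0.7 [-0.08  0.41  1.73  1.14  0.56  0.01]
50 0.6 0.3 0.62 [-0.1   0.19  1.85  1.02  0.62  0.15]
50 0.6 0.3 0.66 [-0.09  0.26  1.76  0.99  0.62  0.19]
50 0.6 0.3 0.7 [-0.08  0.33  1.65  0.95  0.64  0.25]
57 0.4 0.24 0.62 [-0.02  0.27  2.08  1.97  0.38 -0.66]
57 0.4 0.24 0.66 [-0.02  0.33  1.98  1.88  0.37 -0.57]
57 0.4 0.24 0.7 [-0.02 
[... 630 characters left out ...]
0.2 0.24 0.7 [ 0.09  0.4   1.95  2.83  0.3  -1.32]
62 0.4 0.24 0.62 [-0.04  0.29  2.14  2.25  0.5  -0.96]
62 0.4 0.24 0.66 [-0.03  0.35  2.04  2.19  0.47 -0.89]
62 0.4 0.24 0.7 [-0.03  0.41  1.94  2.12  0.45 -0.81]
62 0.4 0.3 0.62 [-0.04  0.18  2.06  1.9   0.4  -0.57]
62 0.4 0.3 0.66 [-0.03  0.25  1.97  1.85  0.39 -0.51]
62 0.4 0.3 0.7 [-0.03  0.31  1.87  1.77  0.38 -0.43]
62 0.6 0.24 0.62 [-0.16  0.32  2.08  1.83  0.68 -0.75]
62 0.6 0.24 0.66 [-0.15  0.38  1.98  1.79  0.66 -0.68]
62 0.6 0.24 0.7 [-0.13  0.44  1.88  1.74  0.64 -0.61]
62 0.6 0.3 0.62 [-0.16  0.22  2.01  1.6   0.65 -0.46]
62 0.6 0.3 0.66 [-0.15  0.28  1.91  1.57  0.64 -0.41]
62 0.6 0.3 0.7 [-0.13  0.35  1.81  1.53  0.63 -0.35]
```

```bash
cat >> kin.py <<'E'
def ori(psi,th): return R.from_euler('z',psi)*R.from_euler('y',-th)*R.from_euler('x',np.pi)
def step(P0,R0,P1,R1): return np.round((np.array(P1)-P0)/.4,3),np.round((R1*R0.inv()).as_rotvec()/.5,3)
E
python3 - <<'E'
from kin import *
P0=s["tool_pos"]; R0=R.from_euler('xyz',s["tool_rot"])
seq=[([.655,.21,.285],ori(-.25,.45)),([.66,.18,.295],ori(0,.15)),([.665,.173,.295],ori(.4,.15)),([.665,.175,.295],ori(.6,.4)),([.665,.175,.285],ori(.6,.8)),([.665,.175,.27],ori(.6,1.12))]
for P1,R1 in seq: print(step(P0,R0,P1,R1)); P0,R0=P1,R1
E
```

```text
(array([ 0.015, -0.087,  0.068]), array([-0.353,  0.885, -0.022]))
(array([ 0.013, -0.075,  0.025]), array([0.075, 0.597, 0.496]))
(array([ 0.013, -0.018,  0.   ]), array([-0. , -0. ,  0.8]))
(array([0.   , 0.005, 0.   ]), array([ 0.24 , -0.44 ,  0.398]))
(array([ 0.   ,  0.   , -0.025]), array([ 0.452, -0.66 ,  0.   ]))
(array([ 0.   ,  0.   , -0.037]), array([ 0.361, -0.528, -0.   ]))
```

>>> {"method": "apply_moves", "body": {
  "delta_pos": [
    [0.004, -0.02, 0.02],
    [0.008, -0.04, 0.04],
    [0.012, -0.06, 0.06],
    [0.015, -0.087, 0.068],
    [0.015, -0.087, 0.068],
    [0.015, -0.087, 0.068],
    [0.015, -0.087, 0.068],
    [0.015, -0.087, 0.068]
  ],
  "dr": [
    [-0.06, 0.15, 0],
    [-0.12, 0.3, 0],
    [-0.18, 0.45, -0.01],
    [-0.24, 0.6, -0.015],
    [-0.3, 0.75, -0.02],
    [-0.353, 0.885, -0.022],
    [-0.353, 0.885, -0.022],
    [-0.353, 0.885, -0.022]
  ],
  "jaw": [0, 0, 0, 0, 0, 0, 0, 0]
}}

```text
time: 25.22
tool_pos: [0.656, 0.2103, 0.285]
tool_rot: [-3.14, -0.452, -0.251]
contact_force: [-1.0, 0.1, -2.0]
opening: 0.0115
grip_force: 60.0
```

```bash
python3 - <<'E'
from kin import *
print(s["tool_pos"],s["qpos"].round(2))
P0=s["tool_pos"]; R0=R.from_euler('xyz',s["tool_rot"])
seq=[([.66,.18,.295],ori(0,.15)),([.665,.173,.295],ori(.4,.15))]
for P1,R1 in seq: print(step(P0,R0,P1,R1)); P0,R0=P1,R1
E
```

```text
[0.65599813 0.21032343 0.28502232] [ 0.31  0.42  1.33 -0.27  1.01  2.23]
(array([ 0.01 , -0.076,  0.025]), array([0.073, 0.601, 0.497]))
(array([ 0.013, -0.018,  0.   ]), array([-0. , -0. ,  0.8]))
```

>>> {"method": "apply_moves", "body": {
  "delta_pos": [
    [0.003, -0.02, 0.005],
    [0.006, -0.04, 0.01],
    [0.01, -0.06, 0.02],
    [0.01, -0.076, 0.025],
    [0.01, -0.076, 0.025],
    [0.01, -0.076, 0.025]
  ],
  "dr": [
    [0.02, 0.15, 0.12],
    [0.04, 0.3, 0.25],
    [0.06, 0.45, 0.37],
    [0.073, 0.6, 0.497],
    [0.073, 0.6, 0.497],
    [0.073, 0.6, 0.497]
  ],
  "jaw": [0, 0, 0, 0, 0, 0]
}}

```text
time: 25.72
tool_pos: [0.6594, 0.1789, 0.294]
tool_rot: [3.14, -0.151, -0.003]
contact_force: [-0.5, -0.7, -1.2]
opening: 0.0119
grip_force: 60.0
```

>>> {"method": "apply_moves", "body": {
  "delta_pos": [
    [0.003, 0, 0],
    [0.006, -0.01, 0],
    [0.01, -0.02, 0],
    [0.013, -0.018, 0],
    [0.013, -0.018, 0],
    [0.013, -0.018, 0]
  ],
  "dr": [
    [0, 0, 0.2],
    [0, 0, 0.4],
    [0, 0, 0.6],
    [0, 0, 0.8],
    [0, 0, 0.8],
    [0, 0, 0.8]
  ],
  "jaw": [0, 0, 0, 0, 0, 0]
}}

```text
time: 26.22
tool_pos: [0.6635, 0.1733, 0.295]
tool_rot: [3.14, -0.149, 0.397]
contact_force: [-0.2, -0.3, -2.5]
opening: 0.0118
grip_force: 60.0
```

>>> {"method": "apply_moves", "body": {
  "delta_pos": [
    [0, 0, 0],
    [0, 0, 0],
    [0, 0, 0],
    [0, 0.005, 0],
    [0, 0.005, 0],
    [0, 0.005, 0]
  ],
  "dr": [
    [0.06, -0.11, 0.1],
    [0.12, -0.22, 0.2],
    [0.18, -0.33, 0.3],
    [0.24, -0.44, 0.4],
    [0.24, -0.44, 0.4],
    [0.24, -0.44, 0.4]
  ],
  "jaw": [0, 0, 0, 0, 0, 0]
}}

```text
time: 26.72
tool_pos: [0.6633, 0.1746, 0.2955]
tool_rot: [3.141, -0.397, 0.598]
contact_force: [-0.2, -0.1, -0.7]
opening: 0.0118
grip_force: 60.0
```

```bash
python3 - <<'E'
from kin import *
print(s["tool_pos"],s["tool_rot"],s["qpos"].round(2))
P0=s["tool_pos"]; R0=R.from_euler('xyz',s["tool_rot"])
seq=[([.665,.175,.285],ori(.6,.8)),([.665,.175,.27],ori(.6,1.15))]
for P1,R1 in seq: print(step(P0,R0,P1,R1)); P0,R0=P1,R1
E
```

```text
[0.66325505 0.17455979 0.29550516] [ 3.14109314 -0.39724558  0.59750234] [0.05 0.4  1.31 0.23 1.09 0.95]
(array([ 0.004,  0.001, -0.026]), array([ 0.455, -0.665,  0.005]))
(array([ 0.   ,  0.   , -0.037]), array([ 0.395, -0.578, -0.   ]))
```

>>> {"method": "apply_moves", "body": {
  "delta_pos": [
    [0, 0, -0.005],
    [0, 0, -0.01],
    [0, 0, -0.02],
    [0.004, 0, -0.026],
    [0.004, 0, -0.026],
    [0.004, 0, -0.026],
    [0.004, 0, -0.026]
  ],
  "dr": [
    [0.08, -0.12, 0],
    [0.16, -0.23, 0],
    [0.24, -0.35, 0],
    [0.32, -0.47, 0],
    [0.4, -0.58, 0],
    [0.455, -0.665, 0],
    [0.455, -0.665, 0]
  ],
  "jaw": [0, 0, 0, 0, 0, 0, 0]
}}

```text
time: 27.3
tool_pos: [0.6647, 0.175, 0.2833]
tool_rot: [-3.138, -0.8, 0.597]
contact_force: [0.1, -0.4, -2.9]
opening: 0.0116
grip_force: 60.0
```

>>> {"method": "apply_moves", "body": {
  "delta_pos": [
    [0, 0, -0.02],
    [0, 0, -0.04],
    [0, 0, -0.06],
    [0, 0, -0.08],
    [0, 0, -0.1],
    [0, 0, -0.1],
    [0, 0, -0.1],
    [0, 0, -0.1]
  ],
  "dr": [
    [0.08, -0.12, 0],
    [0.16, -0.23, 0],
    [0.24, -0.35, 0],
    [0.32, -0.47, 0],
    [0.395, -0.578, 0],
    [0.395, -0.578, 0],
    [0.395, -0.578, 0],
    [0.395, -0.578, 0]
  ],
  "jaw": [0, 0, 0, 0, 0, 0, 0, 0]
}}

```text
time: 27.97
tool_pos: [0.6659, 0.1757, 0.2435]
tool_rot: [-3.135, -1.15, 0.596]
contact_force: [0.0, -0.5, -1.9]
opening: 0.0121
grip_force: 60.0
```

```bash
python3 - <<'E'
from kin import *
print(s["time"],s["tool_pos"],s["tool_rot"],s["qpos"].round(2))
c=cam("top"); im=eyes.read_camera("top"); sc=eyes.read_camera("scene"); cs=cam("scene"); np.save("t13.npy",im); np.save("s13.npy",sc)
for n,I,cc,bx in(("top",im,c,(215,140,310,225)),("scene",sc,cs,(310,190,430,300))):
  for k in blobs(I,(12,90,60),(28,255,255),4):
    q=cv2.minAreaRect(k)[0]
    if bx[0]<q[0]<bx[2] and bx[1]<q[1]<bx[3]: print(n,np.round(q),cv2.contourArea(k),ray(cc,q,.055)[0].round(3))
E
```

```text
27.9667 [0.66589035 0.17567112 0.24353192] [-3.13491907 -1.14992635  0.59604481] [-0.15  0.41  2.    1.91  0.73 -0.81]
top [268. 183.] 51.0 [0.641 0.161 0.055]
top [258. 163.] 23.0 [0.702 0.195 0.055]
top [286. 184.] 16.0 [0.64  0.105 0.055]
top [252. 185.] 11.0 [0.633 0.21  0.055]
scene [368. 234.] 161.5 [0.595 0.179 0.055]
scene [365. 213.] 47.5 [0.535 0.152 0.055]
scene [360. 195.] 33.0 [0.482 0.118 0.055]
scene [384. 232.] 24.0 [0.573 0.22  0.055]
scene [352. 236.] 19.0 [0.618 0.14  0.055]
scene [377. 250.] 12.5 [0.635 0.218 0.055]
```

>>> {"method": "apply_moves", "body": {
  "delta_pos": [
    [0.01, 0.007, 0],
    [-0.01, -0.007, 0],
    [0.01, 0.007, 0],
    [-0.01, -0.007, 0],
    [0, 0, 0],
    [0, 0, 0]
  ],
  "dr": [
    [0, 0, 0],
    [0, 0, 0],
    [0, 0, 0],
    [0, 0, 0],
    [0, 0, 0],
    [0, 0, 0]
  ],
  "jaw": [0, 0, 0, 0, 0, 0]
}}

```text
time: 28.57
tool_pos: [0.6663, 0.1747, 0.2458]
tool_rot: [3.136, -1.153, 0.605]
contact_force: [0.6, -0.1, -2.1]
opening: 0.0115
grip_force: 60.0
```

>>> {"method": "apply_moves", "body": {
  "delta_pos": [
    [0, 0, 0.04],
    [0, 0, 0.08],
    [0, 0, 0.1],
    [0, 0, 0.1],
    [0, 0, 0.1],
    [0, 0, 0.1]
  ],
  "dr": [
    [-0.1, 0.15, 0],
    [-0.2, 0.3, 0],
    [-0.3, 0.44, 0],
    [-0.395, 0.578, 0],
    [-0.395, 0.578, 0],
    [-0.395, 0.578, 0]
  ],
  "jaw": [0, 0, 0, 0, 0, 0]
}}

```text
time: 29.07
tool_pos: [0.6649, 0.1764, 0.2843]
tool_rot: [-3.137, -0.815, 0.604]
contact_force: [0.1, 0.6, -2.3]
opening: 0.0117
grip_force: 60.0
```

>>> {"method": "apply_moves", "body": {
  "delta_pos": [
    [0, 0, 0.01],
    [0, 0, 0.02],
    [0, 0, 0.03],
    [0, 0, 0.03],
    [0, 0, 0.03],
    [0, 0, 0.03]
  ],
  "dr": [
    [-0.12, 0.18, 0],
    [-0.24, 0.35, 0],
    [-0.36, 0.53, 0],
    [-0.455, 0.665, 0],
    [-0.455, 0.665, 0],
    [-0.455, 0.665, 0]
  ],
  "jaw": [0, 0, 0, 0, 0, 0]
}}

```text
time: 29.57
tool_pos: [0.6654, 0.1779, 0.2954]
tool_rot: [-3.134, -0.417, 0.605]
contact_force: [0.4, -0.2, -3.4]
opening: 0.0117
grip_force: 60.0
```

```bash
python3 - <<'E'
from kin import *
print(s["time"],s["tool_pos"],s["tool_rot"],s["qpos"].round(2))
P0=s["tool_pos"]; R0=R.from_euler('xyz',s["tool_rot"])
seq=[([.6,.2,.29],ori(.4,0)),([.48,.24,.29],ori(-.03,0)),([.4,.28,.27],ori(-.03,0))]
for P1,R1 in seq: print(step(P0,R0,P1,R1)); P0,R0=P1,R1
E
```

```text
29.5667 [0.66541711 0.17789385 0.29541082] [-3.13358824 -0.41699372  0.60521157] [0.05 0.4  1.32 0.25 1.08 0.93]
(array([-0.164,  0.055, -0.014]), array([-0.416,  0.725, -0.408]))
(array([-0.3,  0.1,  0. ]), array([ 0.  , -0.  , -0.86]))
(array([-0.2 ,  0.1 , -0.05]), array([0., 0., 0.]))
```

>>> {"method": "apply_moves", "body": {
  "delta_pos": [
    [0, 0, 0],
    [0, 0, 0],
    [0, 0, 0],
    [0, 0, 0],
    [0, 0, 0],
    [0, 0, 0],
    [0, 0, 0],
    [0, 0, 0]
  ],
  "dr": [
    [-0.07, 0.12, -0.07],
    [-0.14, 0.24, -0.14],
    [-0.21, 0.36, -0.2],
    [-0.28, 0.48, -0.27],
    [-0.35, 0.6, -0.34],
    [-0.416, 0.725, -0.408],
    [-0.416, 0.725, -0.408],
    [-0.416, 0.725, -0.408]
  ],
  "jaw": [0, 0, 0, 0, 0, 0, 0, 0]
}}

```text
time: 30.23
tool_pos: [0.665, 0.1769, 0.2933]
tool_rot: [-3.14, 0.002, 0.4]
contact_force: [-1.0, 0.5, -1.7]
opening: 0.0114
grip_force: 60.0
```

>>> {"method": "apply_moves", "body": {
  "delta_pos": [
    [-0.05, 0, 0],
    [-0.12, 0, 0],
    [-0.2, 0, 0],
    [-0.3, 0.03, 0],
    [-0.4, 0.06, 0],
    [-0.47, 0.1, 0],
    [-0.47, 0.1, 0],
    [-0.47, 0.1, 0]
  ],
  "dr": [
    [0, 0, -0.15],
    [0, 0, -0.3],
    [0, 0, -0.45],
    [0, 0, -0.6],
    [0, 0, -0.75],
    [0, 0, -0.86],
    [0, 0, -0.86],
    [0, 0, -0.86]
  ],
  "jaw": [0, 0, 0, 0, 0, 0, 0, 0]
}}

```text
time: 30.9
tool_pos: [0.4751, 0.217, 0.2965]
tool_rot: [-3.14, -0.001, -0.029]
contact_force: [0.3, 0.2, -1.6]
opening: 0.0117
grip_force: 60.0
```

```bash
python3 - <<'E'
from kin import *
print(s["time"],s["tool_pos"],s["tool_rot"],s["contact_force"],s["qpos"].round(2))
w=eyes.read_camera("wrist"); t=eyes.read_camera("top"); sc=eyes.read_camera("scene")
np.save("w14.npy",w)
for n,I in(("wrist",w),("top",t),("scene",sc)):
  c=cam(n)
  for k in blobs(I,(12,90,60),(28,255,255),6):
    q=cv2.minAreaRect(k)[0]; P=ray(c,q,.055)[0]
    if .3<P[0]<.78 and 0<P[1]<.5: print(n,np.round(q),cv2.contourArea(k),P.round(3))
a=np.vstack([cv2.resize(w,(640,400)),cv2.resize(t[135:235,215:375],(640,400)),cv2.resize(sc[150:310,280:536],(640,400))])
cv2.imwrite("pics/w14.png",cv2.resize(a,(320,600),interpolation=cv2.INTER_AREA)[:,:,::-1])
b=np.vstack([cv2.resize(w,(800,500))[:260],cv2.resize(np.hstack([t[140:225,220:306],sc[195:280,310:430]]),(800,330),interpolation=cv2.INTER_CUBIC)])
cv2.imwrite("pics/w14b.png",b[:,:,::-1])
E
```

```text
30.9 [0.47507677 0.21702652 0.29648382] [-3.13990604e+00 -8.06569335e-04 -2.87504226e-02] [ 0.33962626  0.17068453 -1.56087919] [0.28 0.29 1.4  0.   1.45 1.88]
wrist [316. 248.] 526.0 [0.371 0.221 0.055]
wrist [380.  47.] 345.0 [0.631 0.134 0.055]
wrist [306.  97.] 308.5 [0.577 0.226 0.055]
wrist [343. 274.] 249.0 [0.328 0.181 0.055]
wrist [288. 274.] 243.0 [0.33  0.262 0.055]
wrist [346.  60.] 194.0 [0.618 0.176 0.055]
wrist [320.  50.] 168.5 [0.63  0.206 0.055]
wrist [345.  96.] 17.5 [0.576 0.177 0.055]
top [280. 250.] 169.0 [0.434 0.116 0.055]
top [262. 204.] 47.0 [0.576 0.178 0.055]
top [263. 191.] 46.5 [0.615 0.176 0.055]
top [253. 186.] 46.5 [0.628 0.208 0.055]
top [276. 187.] 39.5 [0.628 0.135 0.055]
top [248. 203.] 25.0 [0.577 0.221 0.055]
scene [369. 238.] 275.0 [0.608 0.187 0.055]
scene [364. 194.] 87.0 [0.473 0.128 0.055]
scene [387. 233.] 78.5 [0.573 0.228 0.055]
scene [350. 238.] 76.0 [0.627 0.136 0.055]
```

View pics/w14b.png

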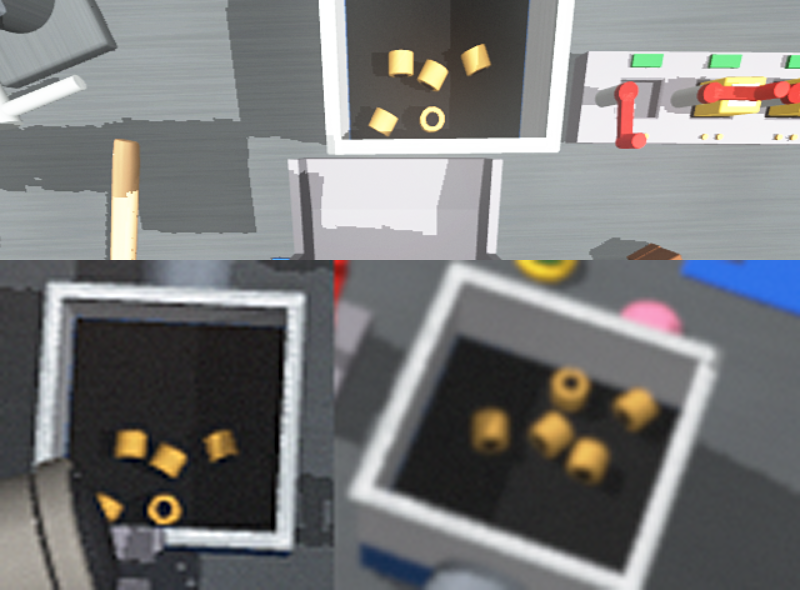

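All five bushes lie in the hopper: wrist view (401,63), (433,75), (476,59), (383,121), (432,119). The tray is empty. I'll return it to the mat.

>>> {"method": "apply_moves", "body": {
  "delta_pos": [
    [-0.08, 0.05, 0],
    [-0.16, 0.1, -0.05],
    [-0.24, 0.15, -0.12],
    [-0.32, 0.2, -0.2],
    [-0.36, 0.215, -0.28],
    [-0.36, 0.215, -0.35],
    [-0.36, 0.215, -0.35],
    [-0.36, 0.215, -0.35]
  ],
  "dr": [
    [0, 0, 0],
    [0, 0, 0],
    [0, 0, 0],
    [0, 0, 0],
    [0, 0, 0],
    [0, 0, 0],
    [0, 0, 0],
    [0, 0, 0]
  ],
  "jaw": [0, 0, 0, 0, 0, 0, 0, 0]
}}

```text
time: 31.72
tool_pos: [0.3332, 0.3022, 0.1549]
tool_rot: [3.139, 0.005, -0.032]
contact_force: [0.3, 0.6, -1.1]
opening: 0.0117
grip_force: 60.0
```

>>> {"method": "apply_moves", "body": {
  "delta_pos": [
    [0, 0, -0.04],
    [0, 0, -0.08],
    [0, 0, -0.12],
    [0, 0, -0.16],
    [0, 0, -0.18],
    [0, 0, -0.19],
    [0, 0, -0.195],
    [0, 0, -0.195]
  ],
  "dr": [
    [0, 0, 0],
    [0, 0, 0],
    [0, 0, 0],
    [0, 0, 0],
    [0, 0, 0],
    [0, 0, 0],
    [0, 0, 0],
    [0, 0, 0]
  ],
  "jaw": [0, 0, 0, 0, 0, 0, 0, 0]
}}

```text
time: 32.38
tool_pos: [0.3341, 0.3029, 0.0784]
tool_rot: [3.141, 0.001, -0.033]
contact_force: [-0.0, 0.8, -1.5]
opening: 0.0119
grip_force: 60.0
```

>>> {"method": "apply_moves", "body": {
  "delta_pos": [
    [0, 0, -0.005],
    [0, 0, -0.01],
    [0, 0, -0.013],
    [0, 0, -0.014],
    [0, 0, -0.014]
  ],
  "dr": [
    [0, 0, 0],
    [0, 0, 0],
    [0, 0, 0],
    [0, 0, 0],
    [0, 0, 0]
  ],
  "jaw": [0, 0, 0, 0, 0]
}}

```text
time: 32.8
tool_pos: [0.3334, 0.3029, 0.0735]
tool_rot: [3.141, 0.001, -0.032]
contact_force: [-2.2, -3.4, 13.0]
opening: 0.0119
grip_force: 60.0
```

>>> {"method": "apply_moves", "body": {
  "delta_pos": [
    [0, 0, 0],
    [0, 0, 0],
    [0, 0, 0],
    [0, 0, 0.03],
    [0, 0, 0.08],
    [0, 0, 0.16],
    [0, 0, 0.25],
    [0, 0, 0.32]
  ],
  "dr": [
    [0, 0, 0],
    [0, 0, 0],
    [0, 0, 0],
    [0, 0, 0],
    [0, 0, 0],
    [0, 0, 0],
    [0, 0, 0],
    [0, 0, 0]
  ],
  "jaw": [0.5, 0.5, 0.5, 0.5, 0.5, 0.5, 0.5, 0.5]
}}

```text
time: 33.47
tool_pos: [0.3332, 0.3028, 0.2023]
tool_rot: [3.141, 0.001, -0.032]
contact_force: [0.6, 1.3, -0.7]
opening: 0.0457
grip_force: 0.0
```

```bash
python3 - <<'E'
from h import *
w=eyes.read_camera("wrist"); c=cam("wrist"); s=telemetry.observe(); print(s["time"],s["tool_pos"],s["tool_rot"],s["opening"],s["contact_force"])
for n,lo,hi,z,a in(("blue",(100,130,80),(125,255,255),.004,1500),("orange",(5,120,100),(18,255,255),.108,60),("green",(40,100,60),(85,255,255),.035,60),("yel",(20,120,120),(34,255,255),.025,100)):
  for k in blobs(w,lo,hi,a)[:3]: print(n,rect(c,k,z),cv2.boundingRect(k))
sc=eyes.read_camera("scene"); cs=cam("scene"); t=eyes.read_camera("top"); ct=cam("top")
for n,I in(("scene",sc),("top",t)):
  for k in blobs(I,(40,100,60),(85,255,255),60):
    q=cv2.minAreaRect(k)[0]; print(n,"green",np.round(q),[ray(cam(n),q,z)[0,:2].round(4) for z in(.02,.04)])
E
```

```text
33.5167 [0.33546646 0.30433473 0.20705107] [-3.13702094 -0.00611604 -0.03181949] 0.04584917107592893 [2.61406315 1.24876027 3.7711912 ]
blue (array([317. , 169.5]), array([0.3456, 0.3045]), array([0.1501, 0.1533]), np.float64(88.2)) (252, 107, 131, 126)
orange (array([315.5, 180. ]), array([0.356 , 0.3053]), array([0.0113, 0.0124]), np.float64(88.3)) (309, 173, 14, 15)
green (array([483.5,  82.5]), array([0.4392, 0.1295]), array([0.0295, 0.0303]), np.float64(88.2)) (469, 67, 30, 32)
yel (array([368.5, 314.5]), array([0.1605, 0.2432]), array([0.0136, 0.4116]), np.float64(8.3)) (210, 310, 318, 10)
yel (array([467. ,  84.3]), array([0.4389, 0.1415]), array([0.0254, 0.043 ]), np.float64(85.4)) (455, 63, 26, 44)
yel (array([226.1, 260.8]), array([0.2418, 0.4206]), array([0.0091, 0.0384]), np.float64(71.2)) (221, 248, 13, 28)
```

```bash
python3 - <<'E'
from h import *
A=[];b=[]
for n in("wrist","scene","top"):
    I=eyes.read_camera(n); c=cam(n)
    for k in blobs(I,(40,100,60),(85,255,255),15):
        q=np.array(cv2.minAreaRect(k)[0]); P=ray(c,q,.03)[0]
        if abs(P[0]-.437)<.04 and abs(P[1]-.12)<.05:
            d=P-c[4]; d/=np.linalg.norm(d); M=np.eye(3)-np.outer(d,d); A.append(M); b.append(M@c[4]); print(n,q.round(1),cv2.contourArea(k),P.round(4))
x=np.linalg.lstsq(np.vstack(A),np.concatenate(b),rcond=None)[0]; print(x)
s=telemetry.observe(); print(s["tool_pos"],s["contact_force"],(np.r_[x[:2],.12]-s["tool_pos"])/.4)
E
```

```text
wrist [484.5  84. ] 675.5 [0.434  0.1268 0.03  ]
scene [364.8 190.8] 59.5 [0.4458 0.1242 0.03  ]
top [280.  249.5] 60.0 [0.4357 0.1187 0.03  ]
[0.43581144 0.12049116 0.0158189 ]
[0.33229144 0.30219988 0.19875602] [-0.61363843 -0.89310382 -0.475106  ] [ 0.2588     -0.45427178 -0.19689006]
```

>>> {"method": "apply_moves", "body": {
  "delta_pos": [
    [0.03, -0.06, 0],
    [0.08, -0.15, 0],
    [0.14, -0.25, 0],
    [0.2, -0.35, -0.03],
    [0.26, -0.455, -0.08],
    [0.26, -0.455, -0.12],
    [0.26, -0.455, -0.12],
    [0.26, -0.455, -0.12]
  ],
  "dr": [
    [0, 0, 0],
    [0, 0, 0],
    [0, 0, 0],
    [0, 0, 0],
    [0, 0, 0],
    [0, 0, 0],
    [0, 0, 0],
    [0, 0, 0]
  ],
  "jaw": [0.2, 0, 0, 0, 0, 0, 0, 0]
}}

```text
time: 34.43
tool_pos: [0.4358, 0.1196, 0.1498]
tool_rot: [3.14, 0.008, -0.035]
contact_force: [0.5, 0.6, 0.0]
opening: 0.0012
grip_force: 0.0
```

```bash
python3 - <<'E'
from h import *
I=eyes.read_camera("wrist"); I=eyes.read_camera("wrist"); c=cam("wrist"); s=telemetry.observe(); print(s["tool_pos"],s["opening"])
ct=cam("top"); qt=np.array([280.,249.5])
for k in blobs(I,(40,100,60),(85,255,255),60):
    q=cv2.minAreaRect(k); print(np.round(q[0],1),cv2.boundingRect(k))
    for z in(.02,.03,.04,.05): print(z,ray(c,q[0],z)[0].round(4),rect(c,k,z)[2],ray(ct,qt,z)[0].round(4))
T=eyes.read_camera("top")
for k in blobs(T,(8,120,120),(20,255,255),10):
    q=cv2.minAreaRect(k)[0]; P=ray(ct,q,.1)[0]
    if abs(P[0]-.33)<.06 and abs(P[1]-.3)<.06: print("fin top",rect(ct,k,.108))
E
```

```text
[0.43647748 0.12116272 0.1516453 ] 0.0007168360780635944
[316.3 191.9] (301, 176, 31, 32)
0.02 [0.4376 0.1214 0.02  ] [0.0296 0.0312] [0.4359 0.1193 0.02  ]
0.03 [0.44   0.1213 0.03  ] [0.0286 0.0301] [0.4357 0.1187 0.03  ]
0.04 [0.4424 0.1213 0.04  ] [0.0276 0.029 ] [0.4354 0.1181 0.04  ]
0.05 [0.4447 0.1212 0.05  ] [0.0266 0.028 ] [0.4352 0.1175 0.05  ]
fin top (array([216., 282.]), array([0.3339, 0.2984]), array([0.0176, 0.0406]), np.float64(-88.5))
```

>>> {"method": "apply_moves", "body": {
  "delta_pos": [
    [0.004, 0, -0.07],
    [0.004, 0, -0.14],
    [0.004, 0, -0.21],
    [0.004, 0, -0.25],
    [0.004, 0, -0.28],
    [0.004, 0, -0.28],
    [0.004, 0, -0.28]
  ],
  "dr": [
    [0, 0, 0],
    [0, 0, 0],
    [0, 0, 0],
    [0, 0, 0],
    [0, 0, 0],
    [0, 0, 0],
    [0, 0, 0]
  ],
  "jaw": [0, 0, 0, 0, 0, 0, 0]
}}

```text
time: 35.17
tool_pos: [0.4384, 0.1216, 0.0404]
tool_rot: [3.14, 0.002, -0.03]
contact_force: [-0.2, 0.9, 1.3]
opening: 0.0005
grip_force: 0.0
```

>>> {"method": "apply_moves", "body": {
  "delta_pos": [
    [0, 0, -0.01],
    [0, 0, -0.02],
    [0, 0, -0.02]
  ],
  "dr": [
    [0, 0, 0],
    [0, 0, 0],
    [0, 0, 0]
  ],
  "jaw": [0, 0, 0]
}}

```text
time: 35.42
tool_pos: [0.4387, 0.1209, 0.0322]
tool_rot: [3.141, 0.002, -0.032]
contact_force: [0.6, -0.6, -1.3]
opening: 0.0004
grip_force: 0.0
```

>>> {"method": "apply_moves", "body": {
  "delta_pos": [
    [0, 0, -0.01],
    [0, 0, -0.015],
    [0, 0, -0.015]
  ],
  "dr": [
    [0, 0, 0],
    [0, 0, 0],
    [0, 0, 0]
  ],
  "jaw": [0, 0, 0]
}}

```text
time: 35.67
tool_pos: [0.4384, 0.1206, 0.0257]
tool_rot: [3.14, 0.003, -0.032]
contact_force: [-0.6, -0.4, -0.8]
opening: 0.0008
grip_force: 0.0
```

>>> {"method": "apply_moves", "body": {
  "delta_pos": [
    [0, 0, -0.006],
    [0, 0, -0.012],
    [0, 0, -0.012]
  ],
  "dr": [
    [0, 0, 0],
    [0, 0, 0],
    [0, 0, 0]
  ],
  "jaw": [0, 0, 0]
}}

```text
time: 35.92
tool_pos: [0.4388, 0.1206, 0.021]
tool_rot: [3.14, 0.002, -0.032]
contact_force: [0.5, -0.2, 2.2]
opening: 0.0002
grip_force: 1.0
```

>>> {"method": "apply_moves", "body": {
  "delta_pos": [
    [0, 0, -0.005],
    [0, 0, -0.01],
    [0, 0, -0.01],
    [0, 0, -0.01]
  ],
  "dr": [
    [0, 0, 0],
    [0, 0, 0],
    [0, 0, 0],
    [0, 0, 0]
  ],
  "jaw": [0, 0, 0, 0]
}}

```text
time: 36.25
tool_pos: [0.4388, 0.1207, 0.0173]
tool_rot: [3.14, 0.002, -0.032]
contact_force: [0.6, -1.2, 3.9]
opening: 0.0005
grip_force: 2.1
```

>>> {"method": "apply_moves", "body": {
  "delta_pos": [
    [0, 0, -0.005],
    [0, 0, -0.01],
    [0, 0, -0.01],
    [0, 0, -0.01]
  ],
  "dr": [
    [0, 0, 0],
    [0, 0, 0],
    [0, 0, 0],
    [0, 0, 0]
  ],
  "jaw": [0, 0, 0, 0]
}}

```text
time: 36.58
tool_pos: [0.439, 0.1207, 0.0156]
tool_rot: [3.14, 0.0, -0.032]
contact_force: [-7.1, -2.2, 33.6]
opening: -0.0
grip_force: 17.0
```

The button bottomed out: about 6 mm of travel from first contact at z≈0.022, with the force jumping to 34 N. I'll release and retreat.

>>> {"method": "apply_moves", "body": {
  "delta_pos": [
    [0, 0, 0.03],
    [0, 0, 0.1],
    [0, 0, 0.2],
    [0, 0, 0.3],
    [0, 0, 0.4],
    [0, 0, 0.5],
    [0, 0, 0.55],
    [0, 0, 0.55]
  ],
  "dr": [
    [0, 0, 0],
    [0, 0, 0],
    [0, 0, 0],
    [0, 0, 0],
    [0, 0, 0],
    [0, 0, 0],
    [0, 0, 0],
    [0, 0, 0]
  ],
  "jaw": [0, 0, 0, 0, 0, 0, 0, 0]
}}

```text
time: 37.25
tool_pos: [0.4408, 0.121, 0.2379]
tool_rot: [-3.141, -0.007, -0.032]
contact_force: [0.7, 0.0, -1.0]
opening: 0.0006
grip_force: 0.0
```

```bash
python3 - <<'E'
from h import *
t=eyes.read_camera("top"); c=cam("top"); w=eyes.read_camera("wrist"); cw=cam("wrist")
for k in blobs(t,(0,150,100),(6,255,255),20):
    o=rect(c,k,.075)
    if .5<o[1][0]<.65 and abs(o[1][1]+.1)<.2: print("lever",o)
sc=eyes.read_camera("scene")
for n,I,cc in(("wrist",w,cw),("scene",sc,cam("scene"))):
  for k in blobs(I,(12,90,60),(28,255,255),6):
    q=cv2.minAreaRect(k)[0]; P=ray(cc,q,.055)[0]
    if .5<P[0]<.78 and 0<P[1]<.3: print(n,np.round(q),cv2.contourArea(k),P.round(3))
s=telemetry.observe(); print(s["time"],s["tool_pos"],s["contact_force"])
E
```

```text
lever (array([321.5, 206. ]), array([ 0.5706, -0.0063]), array([0.0153, 0.0555]), np.float64(-88.4))
lever (array([378. , 202.5]), array([ 0.5862, -0.1793]), array([0.0155, 0.043 ]), np.float64(0.5))
lever (array([349.4, 201.5]), array([ 0.587 , -0.0914]), array([0.0157, 0.0262]), np.float64(-17.2))
wrist [254.  13.] 277.5 [0.614 0.178 0.055]
wrist [222.   8.] 258.0 [0.619 0.209 0.055]
wrist [296.   7.] 256.0 [0.618 0.135 0.055]
wrist [209.  59.] 189.5 [0.573 0.228 0.055]
wrist [261.  61.] 52.0 [0.57  0.174 0.055]
scene [369. 238.] 276.5 [0.608 0.187 0.055]
scene [387. 233.] 79.5 [0.574 0.227 0.055]
scene [350. 238.] 77.5 [0.627 0.136 0.055]
37.4 [0.43790306 0.12062392 0.2322123 ] [-0.38328352 -0.15435195 -0.62771145]
```

```bash
python3 -c "
from cell import job
print(job.hand_in())"
```

```text
the job is handed in; nothing more can be done
None
```

I handed the job in at about 37 s of the 210 s limit, and no verdict came back: both relays are locked in pockets 2 and 3, all five bushes are in the hopper, the tray is back on its mat, and the start button was pressed last and let go.

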